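# Set out the lab's sample jars with stirring paddles

## Task

Get the three jars on the lab bench ready for stirring: two or all three still have a loose lid on; lift off each lid and seat it, knob up, in a pocket of the wooden lid holder, and stand one stirring paddle from the pegs in each jar, foot down on the bottom. Lift each paddle over the peg's upturned tip as you slide it off, without forcing it; leave the jars standing upright and the other things on the bench alone.

Things in the scene. Friction and masses are not known exactly. Their poses are not given: they have to be found in the camera images.
- stand: fixed wooden peg stand. Origin on the bench below the middle of the front face of its rail; z up. Rail 300 mm wide (y), its top 210 mm above the bench; uprights at y = +-138 mm; foot board 16 mm high from x = -10 to +80 mm. Three steel pegs stick out of the rail along the stand's -x axis
- stand_rail (a point): point on the rail's front face, at the root of the middle peg, 200 mm above the bench. The pegs are level round bars, 6 mm diameter, at the stand's y = -80, 0, +80 mm, bar centre at this height; each ends 78 mm out in a tip turned up, whose top is 10 mm above the top of the bar
- paddle1_mid (a point): paddle 1 of three equal flat white plastic stirring paddles, 160 mm long (z), 10 mm thick (x), blade 26 mm wide (y), 40 g; the top 28 mm is a solid head 36 mm wide, and under it is a hanging slot 14 mm wide, 106 to 132 mm from the foot. Starts hanging on a peg, foot down, about 40 mm out from the rail. This point: half-way along; z points from foot to head
- paddle1_foot (a point): centre of the foot (lower end face) of paddle 1. The paddle comes off its peg when raised 10 to 20 mm above its hanging height (15 mm is best) and slid outward past the tip
- paddle2_mid (a point): paddle 2 of three equal flat white plastic stirring paddles, 160 mm long (z), 10 mm thick (x), blade 26 mm wide (y), 40 g; the top 28 mm is a solid head 36 mm wide, and under it is a hanging slot 14 mm wide, 106 to 132 mm from the foot. Starts hanging on a peg, foot down, about 40 mm out from the rail. This point: half-way along; z points from foot to head
- paddle2_foot (a point): centre of the foot (lower end face) of paddle 2. The paddle comes off its peg when raised 10 to 20 mm above its hanging height (15 mm is best) and slid outward past the tip
- paddle3_mid (a point): paddle 3 of three equal flat white plastic stirring paddles, 160 mm long (z), 10 mm thick (x), blade 26 mm wide (y), 40 g; the top 28 mm is a solid head 36 mm wide, and under it is a hanging slot 14 mm wide, 106 to 132 mm from the foot. Starts hanging on a peg, foot down, about 40 mm out from the rail. This point: half-way along; z points from foot to head
- paddle3_foot (a point): centre of the foot (lower end face) of paddle 3. The paddle comes off its peg when raised 10 to 20 mm above its hanging height (15 mm is best) and slid outward past the tip
- jar1: jar 1: straight white ceramic jar standing loose, 56 mm outside diameter, 85 mm high, wall and floor 6 mm, mouth 44 mm inside, 0.4 kg. Origin: centre of its underside, z up
- jar2: jar 2: straight white ceramic jar standing loose, 56 mm outside diameter, 85 mm high, wall and floor 6 mm, mouth 44 mm inside, 0.4 kg. Origin: centre of its underside, z up
- jar3: jar 3: straight white ceramic jar standing loose, 56 mm outside diameter, 85 mm high, wall and floor 6 mm, mouth 44 mm inside, 0.4 kg. Origin: centre of its underside, z up
- lid1_knob (a point): lid 1 (absent where jar 1 stands open), grey, 50 g: disc 58 mm across, 6 mm thick, with a plug 36 mm across and 8 mm long beneath and a round knob 18 mm across, 34 mm high on top. If there, starts loose on jar 1, plug in the mouth. This point: on the knob's axis, 14 mm below its top, 26 mm above the disc's underside (which rests on jar or holder); z up through the knob
- lid2_knob (a point): lid 2 (absent where jar 2 stands open), grey, 50 g: disc 58 mm across, 6 mm thick, with a plug 36 mm across and 8 mm long beneath and a round knob 18 mm across, 34 mm high on top. If there, starts loose on jar 2, plug in the mouth. This point: on the knob's axis, 14 mm below its top, 26 mm above the disc's underside (which rests on jar or holder); z up through the knob
- lid3_knob (a point): lid 3 (absent where jar 3 stands open), grey, 50 g: disc 58 mm across, 6 mm thick, with a plug 36 mm across and 8 mm long beneath and a round knob 18 mm across, 34 mm high on top. If there, starts loose on jar 3, plug in the mouth. This point: on the knob's axis, 14 mm below its top, 26 mm above the disc's underside (which rests on jar or holder); z up through the knob
- holder: loose wooden lid holder, empty at first, a block 90 x 250 x 22 mm, 0.9 kg, lying flat, with three round pockets 42 mm across and 14 mm deep in its top, on its long (y) axis at y = -80, 0, +80 mm. Origin: centre of its underside
- holder_hole0 (a point): centre of the mouth of pocket 0 of the lid holder (y = -80 mm), level with its top face
- holder_hole1 (a point): centre of the mouth of pocket 1 of the lid holder (y = 0 mm), level with its top face
- holder_hole2 (a point): centre of the mouth of pocket 2 of the lid holder (y = 80 mm), level with its top face
- dish: bystander, to be left alone: flat clear dish, 72 mm across, 15 mm high. Origin: centre of its underside
- pen: bystander, to be left alone: pen, 130 mm long, lying. Origin: centre of its underside
- weight: bystander, to be left alone: brass weight, 36 mm across, 48 mm high. Origin: centre of its underside
- flask: bystander, to be left alone: amber bottle, 56 mm across, 120 mm high. Origin: centre of its underside
- beaker: bystander, to be left alone: empty glass beaker, 70 mm across, 85 mm high. Origin: centre of its underside
- stopper: bystander, to be left alone: cork stopper, 26 mm across, 28 mm high. Origin: centre of its underside
Things that resemble listed ones, but are neither listed nor needed, are in the scene too. Leave any red or turquoise look-alike of the part that bears paddle3_mid alone.

How it is judged (in metres and radians):
At the end, for the whole second after the job is handed in: Each jar upright (0.12 rad) and at rest, with a paddle in it, foot within 26 mm of its axis and under 30 mm above its underside; each lid upright in a holder pocket, within 8 mm of its centre, disc on the block to 4 mm (((horizontal distance between paddle1_foot and jar1 below 0.026 m and z of paddle1_foot in the frame of jar1 below 0.03 m) or (horizontal distance between paddle2_foot and jar1 below 0.026 m and z of paddle2_foot in the frame of jar1 below 0.03 m) or (horizontal distance between paddle3_foot and jar1 below 0.026 m and z of paddle3_foot in the frame of jar1 below 0.03 m)) and ((horizontal distance between lid1_knob and holder_hole0 below 0.008 m and z of lid1_knob in the frame of holder_hole0 below 0.03 m and angle between lid1_knob's own z axis and vertical below 0.12 rad) or (horizontal distance between lid1_knob and holder_hole1 below 0.008 m and z of lid1_knob in the frame of holder_hole1 below 0.03 m and angle between lid1_knob's own z axis and vertical below 0.12 rad) or (horizontal distance between lid1_knob and holder_hole2 below 0.008 m and z of lid1_knob in the frame of holder_hole2 below 0.03 m and angle between lid1_knob's own z axis and vertical below 0.12 rad)) and angle between each of jar1, jar2, jar3's own z axis and vertical below 0.12 rad and linear speed of each of jar1, jar2, jar3 below 0.02 m/s and ((horizontal distance between paddle1_foot and jar2 below 0.026 m and z of paddle1_foot in the frame of jar2 below 0.03 m) or (horizontal distance between paddle2_foot and jar2 below 0.026 m and z of paddle2_foot in the frame of jar2 below 0.03 m) or (horizontal distance between paddle3_foot and jar2 below 0.026 m and z of paddle3_foot in the frame of jar2 below 0.03 m)) and ((horizontal distance between lid2_knob and holder_hole0 below 0.008 m and z of lid2_knob in the frame of holder_hole0 below 0.03 m and angle between lid2_knob's own z axis and vertical below 0.12 rad) or (horizontal distance between lid2_knob and holder_hole1 below 0.008 m and z of lid2_knob in the frame of holder_hole1 below 0.03 m and angle between lid2_knob's own z axis and vertical below 0.12 rad) or (horizontal distance between lid2_knob and holder_hole2 below 0.008 m and z of lid2_knob in the frame of holder_hole2 below 0.03 m and angle between lid2_knob's own z axis and vertical below 0.12 rad)) and ((horizontal distance between paddle1_foot and jar3 below 0.026 m and z of paddle1_foot in the frame of jar3 below 0.03 m) or (horizontal distance between paddle2_foot and jar3 below 0.026 m and z of paddle2_foot in the frame of jar3 below 0.03 m) or (horizontal distance between paddle3_foot and jar3 below 0.026 m and z of paddle3_foot in the frame of jar3 below 0.03 m)) and ((horizontal distance between lid3_knob and holder_hole0 below 0.008 m and z of lid3_knob in the frame of holder_hole0 below 0.03 m and angle between lid3_knob's own z axis and vertical below 0.12 rad) or (horizontal distance between lid3_knob and holder_hole1 below 0.008 m and z of lid3_knob in the frame of holder_hole1 below 0.03 m and angle between lid3_knob's own z axis and vertical below 0.12 rad) or (horizontal distance between lid3_knob and holder_hole2 below 0.008 m and z of lid3_knob in the frame of holder_hole2 below 0.03 m and angle between lid3_knob's own z axis and vertical below 0.12 rad))); the robot touches nothing.
It fails at once if a paddle is forced against the peg stand (over 20 N) (contact force between any of paddle1, paddle2, paddle3 and stand above 20 N).
It fails at once if another thing on the bench is pushed more than 60 mm or knocked over (distance of any of dish, pen, weight, flask, beaker, stopper from where it was at the start of the episode above 0.06 m or angle between any of weight, flask, beaker, stopper's own z axis and vertical above 0.6 rad).
Of lid1, lid2, lid3 only 2 to 3 are there at a start; the rules pass over those that are not, and their reading is None.
At some moment in a run one of jar1, jar2, jar3, holder may be knocked a few centimetres aside while the robot is not near it.
It also fails if it takes over 208 s, if anything falls off the work surface, if the arm or the gripper's body presses on something with over 40 N, if the wrist force passes 120 N, or if a joint passes its speed limit or range.

## Robot

A 6-joint arm with a two-finger parallel gripper is mounted at the origin on the work surface. World frame = base frame: x ahead of the robot, y to its left, z up, the work surface at z = 0. Lengths are in m, angles in degrees, forces in N, time in s.
With the tool pointing down it reaches from about 0.4 to 0.825 m from the base axis. Payload 7 kg.
Tool frame: the origin (TCP) lies at the very end of the fingers, on their centre line; the grasp point (between the pads) lies 19 mm behind it; z points along the fingers, y is the direction in which the jaws open and shut (so a half turn about z gives the same grasp; the last joint's range is limited). The gripper opens to 88 mm and grips with 3 to 60 N. Pads are 19 mm wide; open, the fingers measure 130 mm over their backs; the gripper's body (78 mm by 193 mm) begins 47 mm behind the grasp point.
Start: joints at [-56.144, 20.546, 0.682, 0, -70.136, -16.507], TCP at [0.201, -0.644, 0.227] pointing down, gripper open.
Joint ranges: [-176.03, 176.03], [-82.01, 121.73], [-58.28, 71.71], [-173.87, 95.51], [-174.79, -0.11], [-173.66, 173.66]. Speed limits (degrees/s): [136.94, 136.94, 172.46, 180, 180, 180].

## Interface

Orientations are given as [roll, pitch, yaw] about the fixed x, y, z axes, in that order (R = Rz(yaw) Ry(pitch) Rx(roll)).
In Python, from plant import ctrl, snapshot, workorder gives the robot as it stands. The module is installed in compiled form; this text tells all that it offers.
- The arm moves only by the shell command python3 -m creep 'ROWS'. ROWS is JSON, a list of rows, each a list of 5 numbers: the shift along the tool's x, y, z scaled (see below), then the turn about the tool's z scaled (see below), then the finger opening in mm, from 0 to 87.6. A call has exactly 8 rows; each row is the pose to reach, as a shift and turn from the pose commanded when the call began, along the tool's axes at that moment, turning the shorter way round; what a row does not reach only later rows make up. The controller multiplies each number of a shift by 0.1 m and each number of a turn by 180 degrees. A row lasts 1/12 s, in which the tool goes at most 41.7 mm and 7.16 degrees, less where a joint would pass 70% of its speed; a pose out of reach is approached as far as the arm can. A call with a number of a shift or a turn outside -1 to 1 is refused whole. A call with a gripper value outside its range is refused whole. The fingers move at their own pace and stop on an object; the grip force is fixed at half the most. Time passes only in rows, so rows that repeat a pose let the fingers close, or fill a call up. It gives the time, the measured TCP pose, the force and the opening at its end, in the units of the state.
- ctrl.get_obs(): the state, without advancing time (a new reading comes with each control period).
- snapshot(name): name is "side" or "top"; returns a dict with "img" (420x560x3 uint8, blue, green, red), "camera_matrix" (3x3 intrinsics, pixels), "xyz" and "rotation" of the camera in the world. Camera axes: x right, y up, looking along -z (the intrinsics and any distortion apply to the point x, -y, -z); pixel columns grow to the right and rows downward; lengths in m; the calibration is good to about 2 mm. A picture is of the moment at which its call begins. There is no depth.
- workorder.close_job(): hands the job in, once; it reports no verdict.
The state is a dict: "clock": time; "joint_pos": joint angles; "qvel": joint speeds; "tau": joint torques, N m; "tool_pos": TCP position; "orientation": TCP orientation; "force": force on the tool from outside, world axes, zero at the start; "moment": the same for the moment, N m; "opening": finger opening in m.
Only numpy, scipy, OpenCV 4.12 (cv2) and the standard library are available. Lean on these libraries where they do the work, as an engineer would, in place of code of your own. Each camera call takes 0.05 s, during which the arm holds its last target.

## Working session

There is one attempt and no reset: what is moved stays moved. The work goes in short steps, Python scripts to look and compute and a shell command to move; the robot and the scene stay as the last step left them, time stands still between calls to the robot, and variables do not carry over. Pictures are saved under pics/ and viewed, and the job is handed in when it is done.

```bash
ls; mkdir -p pics; python3 - <<'E'
from plant import ctrl, snapshot
import cv2
print(ctrl.get_obs())
for n in ("side","top"):
    s=snapshot(n); cv2.imwrite(f"pics/{n}0.png",s["img"]); print({k:v for k,v in s.items() if k!="img"})
E
```

```text
pics
{'clock': 0.0, 'joint_pos': array([-5.61434195e+01,  2.05905735e+01,  6.33584034e-01, -1.86400012e-02,
       -7.01345930e+01, -1.65074754e+01]), 'qvel': array([-0.03120123,  0.00877878, -0.06409719,  0.02593517, -0.01476076,
        0.00769207]), 'tau': array([-1.89130878e-03, -5.82725251e+01,  2.93052614e+01,  6.99729592e+00,
        6.85297549e-03, -1.68699376e-04]), 'tool_pos': array([ 0.20111122, -0.64384094,  0.22563562]), 'orientation': array([ 1.79907213e+02, -9.22404254e-03, -1.62657236e+02]), 'force': array([-0.03577932,  0.00975358, -0.44319605]), 'moment': array([-0.07466974,  0.01602051, -0.03327211]), 'opening': 0.08750320382383696}
{'camera_matrix': array([[432.12472898,   0.        , 286.36860584],
       [  0.        , 432.12472898, 209.18389848],
       [  0.        ,   0.        ,   1.        ]]), 'xyz': array([0.25263543, 0.74541018, 0.79972639]), 'rotation': array([  50.0302732 ,   -0.6125897 , -154.93973249])}
{'camera_matrix': array([[461.4929003 ,   0.        , 276.43402008],
       [  0.        , 461.4929003 , 207.63464478],
       [  0.        ,   0.        ,   1.        ]]), 'xyz': array([0.46984281, 0.02317399, 1.41287111]), 'rotation': array([  4.95825333,   0.28280661, -90.91339973])}
```

View pics/side0.png

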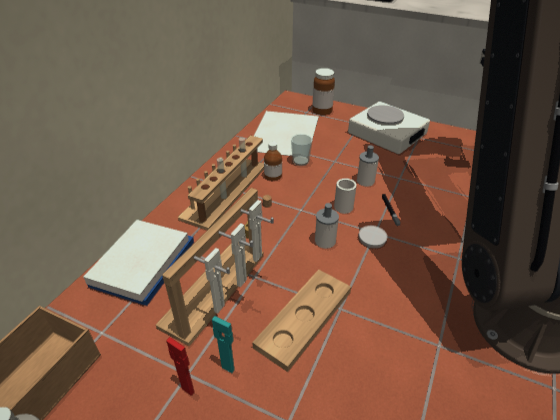

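View pics/top0.png

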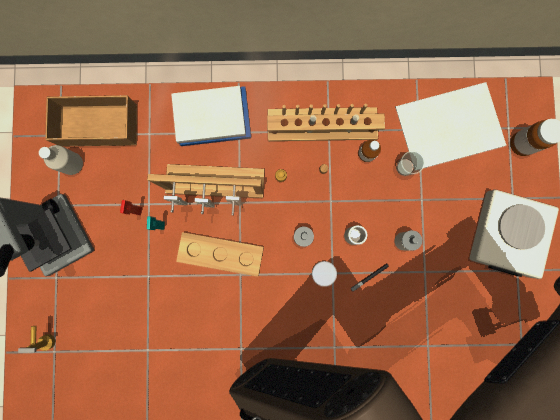

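```bash
cat > h.py <<'E'
from plant import ctrl, snapshot
import cv2, numpy as np
from scipy.spatial.transform import Rotation as Rn
def cam(s):
    K=np.asarray(s["camera_matrix"]);R=Rn.from_euler('xyz',s["rotation"],degrees=True).as_matrix();C=np.asarray(s["xyz"]);return K,R,C
def ray(s,u,v):
    K,R,C=cam(s);d=np.linalg.inv(K)@[u,v,1];d=R@np.array([d[0],-d[1],-d[2]]);return C,d
def atz(s,u,v,z):
    C,d=ray(s,u,v);return C+d*(z-C[2])/d[2]
def tri(s1,p1,s2,p2):
    C1,d1=ray(s1,*p1);C2,d2=ray(s2,*p2)
    t=np.linalg.lstsq(np.c_[d1,-d2],C2-C1,rcond=None)[0]
    a=C1+t[0]*d1;b=C2+t[1]*d2
    return (a+b)/2,np.linalg.norm(a-b)
def proj(s,P):
    K,R,C=cam(s);p=R.T@(np.asarray(P)-C);q=K@[p[0],-p[1],-p[2]];return q[:2]/q[2]
def crop(s,x0,y0,x1,y1,k,name):
    c=s["img"][y0:y1,x0:x1].copy();c=cv2.resize(c,None,fx=k,fy=k,interpolation=cv2.INTER_CUBIC)
    for x in range((x0+19)//20*20,x1,20):
        cv2.line(c,((x-x0)*k,0),((x-x0)*k,6),(255,0,255),1);cv2.putText(c,str(x),((x-x0)*k,15),0,.35,(255,255,255),1)
    for y in range((y0+19)//20*20,y1,20):
        cv2.line(c,(0,(y-y0)*k),(6,(y-y0)*k),(255,0,255),1);cv2.putText(c,str(y),(8,(y-y0)*k+4),0,.35,(255,255,255),1)
    cv2.imwrite(f"pics/{name}.png",c)
E
python3 - <<'E'
from h import *
s=snapshot("side");t=snapshot("top")
crop(t,140,150,300,280,5,"t_a");crop(t,280,140,440,300,3,"t_b")
crop(s,150,180,360,370,3,"s_a");crop(s,240,130,420,260,4,"s_b")
E
```

```text
(no output)
```

View pics/t_a.png

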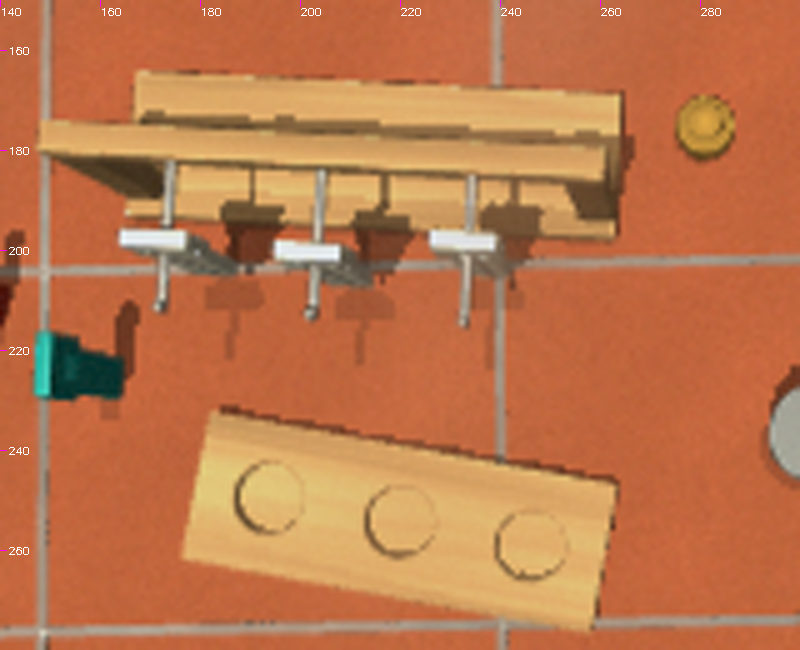

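View pics/t_b.png

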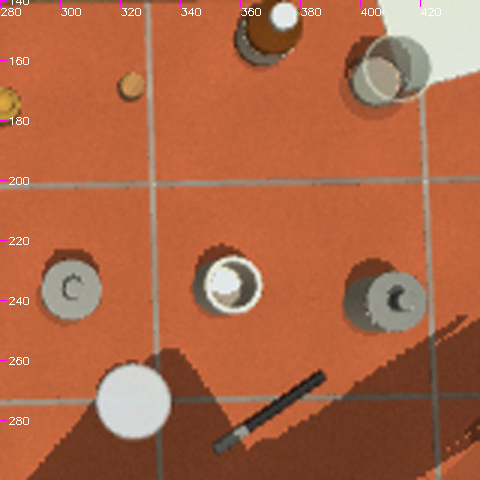

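View pics/s_a.png

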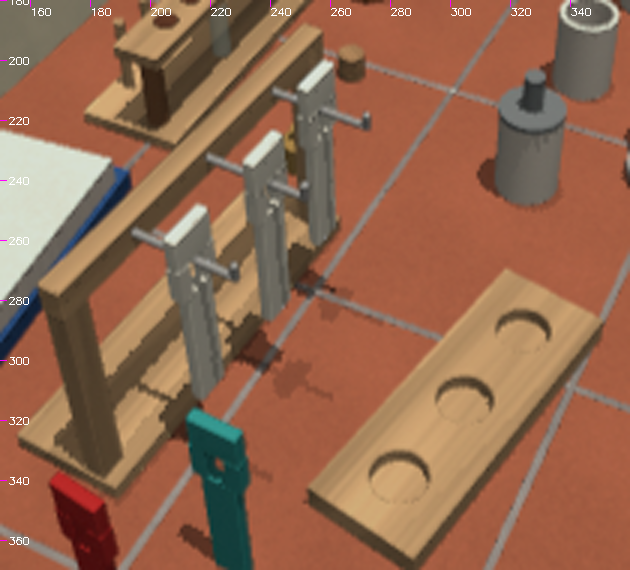

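View pics/s_b.png

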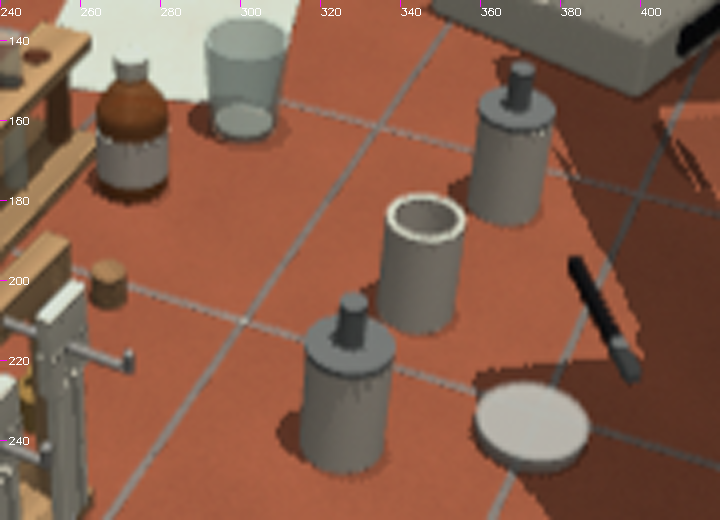

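```bash
python3 - <<'E'
from h import *
s=snapshot("side");t=snapshot("top")
def P(c,x0,y0,k): return (x0+(c[0]+.5)/k-.5,y0+(c[1]+.5)/k-.5)
ta=lambda *c:P(c,140,150,5); tb=lambda *c:P(c,280,140,3); sa=lambda *c:P(c,150,180,3); sb=lambda *c:P(c,240,130,4)
np.set_printoptions(precision=4,suppress=True)
print("heads tri (z .231)")
for a,b in (((154,239),(186,228)),((307,251),(264,149)),((463.5,241.5),(316,77))):
    print(*tri(t,ta(*a),s,sa(*b)), atz(t,*ta(*a),.231),atz(s,*sa(*b),.231))
print("tips z~.213")
for a,b in (((160,307),(234,264)),((312,314),(305,183)),((463,323),(366,114))):
    print(*tri(t,ta(*a),s,sa(*b)), atz(t,*ta(*a),.213),atz(s,*sa(*b),.213))
print("roots .2")
for a in ((170,160),(321,170),(472,177)): print(atz(t,*ta(*a),.2))
print("holes z .022")
for a,b in (((269,497),(400,478)),((400,521),(465,403)),((532,545),(523,335))):
    print(atz(t,*ta(*a),.022),atz(s,*sa(*b),.022))
print("holder corners top")
for a in ((217,409),(618,483),(592,630),(182,557)): print(atz(t,*ta(*a),.022))
print("knob tops .125 / jar disc .091")
for a,b in (((72,286),(353,301)),((400,298),(521,68))):
    print(*tri(t,tb(*a),s,sb(*b)), atz(t,*tb(*a),.125),atz(s,*sb(*b),.125))
print("jar2 mouth",atz(t,*tb(233,285),.085),atz(s,*sb(426,217),.085))
print("discs",atz(t,*tb(71,289),.091),atz(t,*tb(397,301),.091),atz(s,*sb(350,344),.091),atz(s,*sb(516,107),.091))
print("turq head near",tri(t,ta(42,365),s,sa(216,425)))
E
```

```text
heads tri (z .231)
[0.6041 0.3016 0.2257] 0.00012857811907160312 [0.6034 0.3003 0.231 ] [0.6009 0.3058 0.231 ]
[0.5959 0.2217 0.2281] 0.0007269042911636301 [0.5959 0.2214 0.231 ] [0.5938 0.2243 0.231 ]
[0.6002 0.1412 0.2273] 0.0006066763399840422 [0.5995 0.1407 0.231 ] [0.5982 0.1452 0.231 ]
tips z~.213
[0.5705 0.3023 0.2099] 0.0012559714889013932 [0.5697 0.3013 0.213 ] [0.5694 0.3048 0.213 ]
[0.5652 0.2224 0.2108] 0.0007542171803691961 [0.5647 0.2218 0.213 ] [0.5644 0.2245 0.213 ]
[0.5597 0.1436 0.2104] 0.0017660203156350468 [0.5587 0.143  0.213 ] [0.5592 0.1465 0.213 ]
roots .2
[0.649  0.2993 0.2   ]
[0.6423 0.2191 0.2   ]
[0.6372 0.139  0.2   ]
holes z .022
[0.47   0.2796 0.022 ] [0.4679 0.2819 0.022 ]
[0.4543 0.2009 0.022 ] [0.452  0.2054 0.022 ]
[0.4388 0.1218 0.022 ] [0.4368 0.1288 0.022 ]
holder corners top
[0.5233 0.3109 0.022 ]
[0.475  0.0697 0.022 ]
[0.3877 0.0864 0.022 ]
[0.4349 0.3318 0.022 ]
knob tops .125 / jar disc .091
[ 0.5031 -0.0472  0.1241] 0.0016749316111418673 [ 0.5039 -0.0469  0.125 ] [ 0.502  -0.0464  0.125 ]
[ 0.487  -0.3501  0.1274] 0.0018365221601864422 [ 0.4879 -0.3506  0.125 ] [ 0.4869 -0.3543  0.125 ]
jar2 mouth [ 0.5034 -0.2031  0.085 ] [ 0.5039 -0.2015  0.085 ]
discs [ 0.502  -0.0477  0.091 ] [ 0.4856 -0.3575  0.091 ] [ 0.501  -0.0455  0.091 ] [ 0.4862 -0.3546  0.091 ]
turq head near (array([0.5431, 0.3778, 0.1589]), np.float64(0.0008953495286069312))
```

```bash
cat > plan.py <<'E'
import sys
from h import *
o=ctrl.get_obs();p=o["tool_pos"];y=np.radians(o["orientation"][2])
T=[float(a) for a in sys.argv[1:5]]
R=np.array([[np.cos(y),np.sin(y),0],[np.sin(y),-np.cos(y),0],[0,0,-1]])
d=R.T@(np.array(T[:3])-p)/.1
w=((T[3] if len(T)>3 else 176)-np.degrees(y)+180)%360-180
print("t",round(o["clock"],2),"pos",p.round(4),"yaw",round(np.degrees(y),2),"rp",o["orientation"][:2].round(2),"F",o["force"].round(1),"open",round(o["opening"]*1e3,1))
print("shift",d.round(3),"turn",round(-w/180,4))
E
python3 plan.py .487 -.3535 .2
```

```text
t 0.3 pos [ 0.2012 -0.6442  0.2262] yaw -162.65 rp [ 1.7997e+02 -1.0000e-02] F [ 0.   0.1 -0.3] open 87.7
shift [-3.595  1.922  0.262] turn 0.1186
```

```bash
for i in 1; do python3 -m creep '[[-0.2,0.1,0,0,80],[-0.4,0.2,0,0,70],[-0.6,0.3,0,0,60],[-0.8,0.4,0,0,50],[-1,0.53,0,0,45],[-1,0.53,0,0,45],[-1,0.53,0,0,45],[-1,0.53,0,0,45]]'; done; python3 -m creep '[[-0.2,0.1,0,0,45],[-0.4,0.2,0,0,45],[-0.6,0.3,0,0,45],[-0.8,0.4,0,0,45],[-1,0.53,0,0,45],[-1,0.53,0,0,45],[-1,0.53,0,0,45],[-1,0.53,0,0,45]]';  python3 -m creep '[[-0.2,0.1,0,0,45],[-0.4,0.2,0,0,45],[-0.6,0.3,0,0,45],[-0.8,0.4,0,0,45],[-1,0.53,0,0,45],[-1,0.53,0,0,45],[-1,0.53,0,0,45],[-1,0.53,0,0,45]]'; python3 plan.py .487 -.3535 .2
```

```text
clock: 0.97
tool_pos: [0.281, -0.564, 0.2267]
orientation: [-180.0, -0.0, -162.6]
force: [1.2, -0.6, -0.5]
opening: 0.0458
clock: 1.63
tool_pos: [0.3601, -0.484, 0.2265]
orientation: [180.0, -0.0, -162.7]
force: [-0.7, 0.6, -1.3]
opening: 0.0453
clock: 2.3
tool_pos: [0.4396, -0.4039, 0.2265]
orientation: [180.0, -0.0, -162.7]
force: [-0.6, -0.6, 0.4]
opening: 0.0452
t 2.3 pos [ 0.4396 -0.4039  0.2265] yaw -162.69 rp [ 1.8e+02 -2.0e-02] F [-0.6 -0.6  0.4] open 45.2
shift [-0.602  0.34   0.265] turn 0.1184
```

```bash
python3 -m creep '[[-0.15,0.1,0.05,0.03,45],[-0.3,0.2,0.1,0.06,45],[-0.45,0.3,0.2,0.09,45],[-0.6,0.34,0.26,0.118,45],[-0.6,0.34,0.26,0.118,45],[-0.6,0.34,0.26,0.118,45],[-0.6,0.34,0.26,0.118,45],[-0.6,0.34,0.26,0.118,45]]'; python3 plan.py .487 -.3535 .098; python3 - <<'E'
from h import *
s=snapshot("side");t=snapshot("top")
crop(s,300,60,440,240,3,"s1");crop(t,320,170,480,290,3,"t1")
E
```

```text
clock: 2.97
tool_pos: [0.4867, -0.3537, 0.201]
orientation: [-180.0, 0.0, 176.1]
force: [0.0, -0.1, 0.1]
opening: 0.0448
t 2.97 pos [ 0.4867 -0.3537  0.201 ] yaw 176.12 rp [-1.7998e+02  2.0000e-02] F [ 0.  -0.1  0.1] open 44.8
shift [-0.003  0.002  1.03 ] turn 0.0007
```

View pics/s1.png

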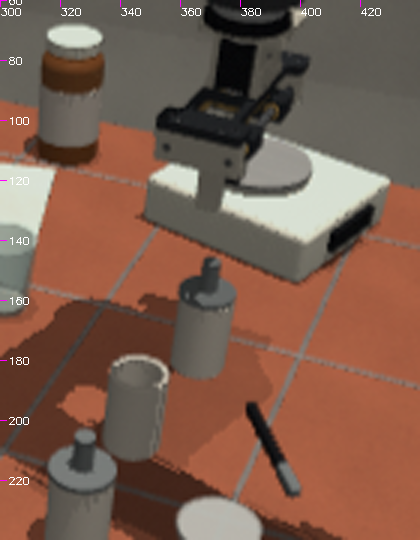

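View pics/t1.png

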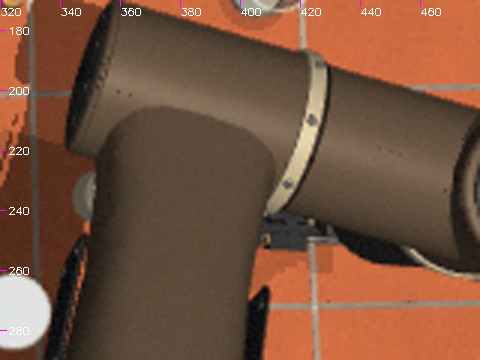

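```bash
python3 -m creep '[[0,0,0.2,0,45],[0,0,0.4,0,45],[0,0,0.6,0,45],[0,0,0.8,0,45],[0,0,0.9,0,45],[0,0,0.98,0,45],[0,0,1,0,45],[0,0,1,0,45]]'; python3 -m creep '[[0,0,0.03,0,40],[0,0,0.03,0,30],[0,0,0.03,0,24],[0,0,0.03,0,20],[0,0,0.03,0,16],[0,0,0.03,0,10],[0,0,0.03,0,0],[0,0,0.03,0,0]]';python3 -m creep '[[0,0,0,0,0],[0,0,0,0,0],[0,0,0,0,0],[0,0,0,0,0],[0,0,-0.05,0,0],[0,0,-0.1,0,0],[0,0,-0.15,0,0],[0,0,-0.2,0,0]]'; python3 -m creep '[[0,0,-0.1,0,0],[0,0,-0.2,0,0],[0,0,-0.3,0,0],[0,0,-0.4,0,0],[0,0,-0.5,0,0],[0,0,-0.6,0,0],[0,0,-0.6,0,0],[0,0,-0.6,0,0]]'
python3 plan.py .487 -.3535 .098; python3 - <<'E'
from h import *
s=snapshot("side")
crop(s,300,60,440,240,3,"s2")
E
```

```text
clock: 3.73
tool_pos: [0.4874, -0.3529, 0.1007]
orientation: [-180.0, -0.0, 176.1]
force: [-0.1, 0.7, 0.4]
opening: 0.0454
clock: 4.4
tool_pos: [0.4878, -0.3533, 0.0982]
orientation: [-179.9, 0.1, 176.1]
force: [-1.2, -3.2, 3.7]
opening: 0.017
clock: 5.07
tool_pos: [0.4871, -0.3522, 0.1177]
orientation: [180.0, -0.0, 176.1]
force: [-0.0, 0.0, -0.2]
opening: 0.0174
clock: 5.73
tool_pos: [0.4877, -0.3528, 0.1783]
orientation: [-180.0, 0.1, 176.1]
force: [-0.0, 0.2, 0.0]
opening: 0.0172
t 5.73 pos [ 0.4877 -0.3528  0.1783] yaw 176.1 rp [-1.7999e+02  8.0000e-02] F [-0.   0.2  0. ] open 17.2
shift [ 0.006 -0.008  0.803] turn 0.0006
```

View pics/s2.png

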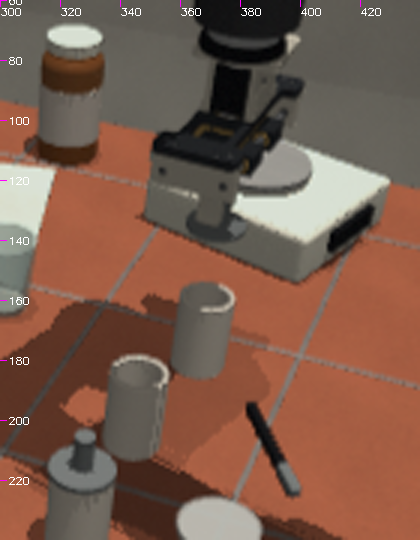

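```bash
python3 plan.py .438 .1245 .18; python3 -m creep '[[0.02,0.1,0,0,0],[0.05,0.25,0,0,0],[0.08,0.4,0,0,0],[0.11,0.55,0,0,0],[0.14,0.7,0,0,0],[0.16,0.85,0,0,0],[0.17,0.95,0,0,0],[0.17,1,0,0,0]]'; python3 -m creep '[[0.02,0.1,0,0,0],[0.05,0.25,0,0,0],[0.08,0.4,0,0,0],[0.11,0.55,0,0,0],[0.14,0.7,0,0,0],[0.16,0.85,0,0,0],[0.17,0.95,0,0,0],[0.17,1,0,0,0]]'; python3 -m creep '[[0.02,0.1,0,0,0],[0.05,0.25,0,0,0],[0.08,0.4,0,0,0],[0.11,0.55,0,0,0],[0.14,0.7,0,0,0],[0.16,0.85,0,0,0],[0.17,0.95,0,0,0],[0.17,1,0,0,0]]';python3 plan.py .438 .1245 .18; python3 - <<'E'
from h import *
s=snapshot("side");t=snapshot("top")
crop(s,150,180,400,370,3,"s3");crop(t,140,150,340,290,4,"t3")
E
```

```text
t 5.78 pos [ 0.4872 -0.3526  0.1775] yaw 176.1 rp [1.7998e+02 1.0000e-02] F [-0.2  0.4 -0.8] open 17.5
shift [ 0.816  4.726 -0.025] turn 0.0005
clock: 6.45
tool_pos: [0.4767, -0.2504, 0.1772]
orientation: [180.0, -0.0, 176.2]
force: [0.2, 0.4, -1.5]
opening: 0.0174
clock: 7.12
tool_pos: [0.4669, -0.1499, 0.1776]
orientation: [180.0, 0.0, 176.2]
force: [-0.1, 0.3, -0.7]
opening: 0.0173
clock: 7.78
tool_pos: [0.4568, -0.049, 0.1776]
orientation: [180.0, 0.0, 176.1]
force: [-0.1, -0.4, -0.0]
opening: 0.0172
t 7.78 pos [ 0.4568 -0.049   0.1776] yaw 176.15 rp [1.8e+02 1.0e-02] F [-0.1 -0.4 -0. ] open 17.2
shift [ 0.304  1.718 -0.024] turn 0.0008
```

View pics/s3.png

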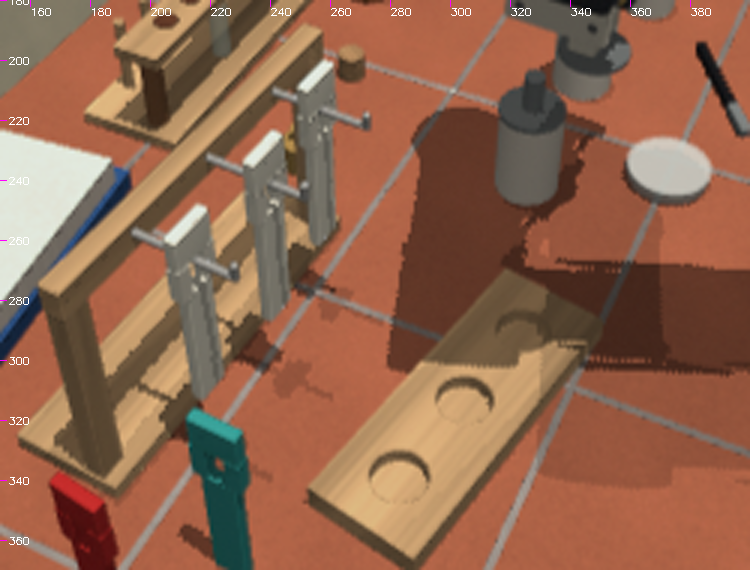

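View pics/t3.png

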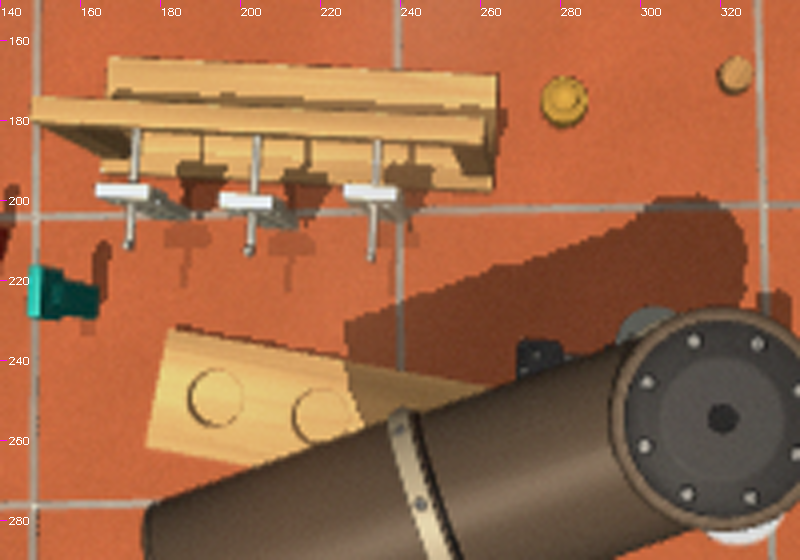

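```bash
python3 -m creep '[[0.02,0.1,0,0,0],[0.05,0.25,0,0,0],[0.08,0.4,0,0,0],[0.11,0.55,0,0,0],[0.14,0.7,0,0,0],[0.15,0.8,0,0,0],[0.15,0.86,0,0,0],[0.15,0.86,0,0,0]]'; python3 -m creep '[[0.02,0.1,0,0,0],[0.05,0.25,0.1,0,0],[0.08,0.4,0.2,0,0],[0.11,0.55,0.3,0,0],[0.14,0.7,0.4,0,0],[0.15,0.8,0.5,0,0],[0.15,0.86,0.6,0,0],[0.15,0.86,0.7,0,0]]';python3 -m creep '[[0,0,0.1,0,0],[0,0,0.2,0,0],[0,0,0.3,0,0],[0,0,0.4,0,0],[0,0,0.4,0,0],[0,0,0.4,0,0],[0,0,0.4,0,0],[0,0,0.4,0,0]]';python3 plan.py .438 .1253 .035; python3 - <<'E'
from h import *
s=snapshot("side");t=snapshot("top")
crop(s,220,220,380,350,5,"s4");crop(t,140,150,340,290,4,"t4")
E
```

```text
clock: 8.55
tool_pos: [0.448, 0.0376, 0.1776]
orientation: [180.0, 0.0, 176.2]
force: [-0.8, -0.1, 0.2]
opening: 0.0176
clock: 9.22
tool_pos: [0.4389, 0.1246, 0.1071]
orientation: [180.0, 0.0, 176.1]
force: [-0.0, -0.8, -0.2]
opening: 0.0175
clock: 9.88
tool_pos: [0.439, 0.1239, 0.0682]
orientation: [180.0, 0.0, 176.1]
force: [-0.2, 1.0, 0.2]
opening: 0.0174
t 9.88 pos [0.439  0.1239 0.0682] yaw 176.1 rp [1.7996e+02 5.0000e-02] F [-0.2  1.   0.2] open 17.4
shift [0.011 0.013 0.332] turn 0.0006
```

View pics/s4.png

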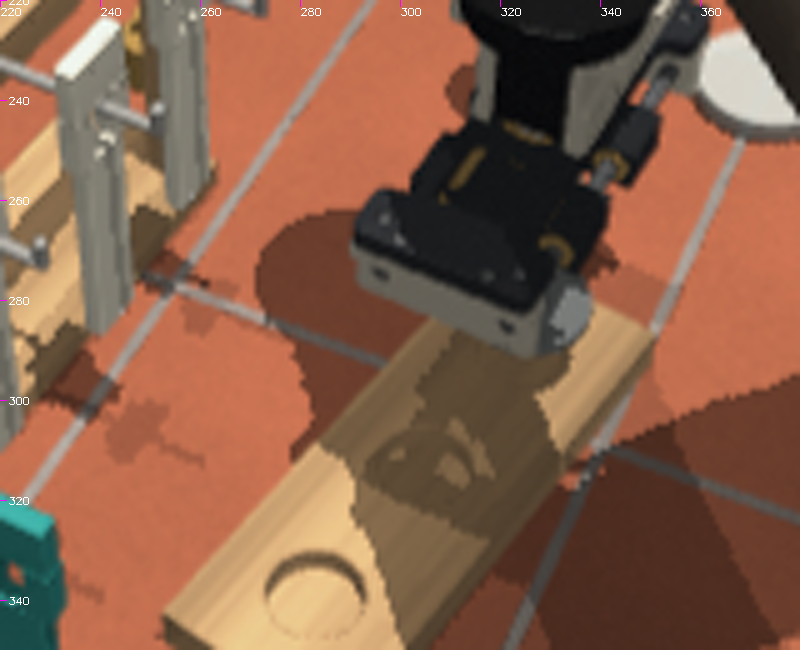

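View pics/t4.png

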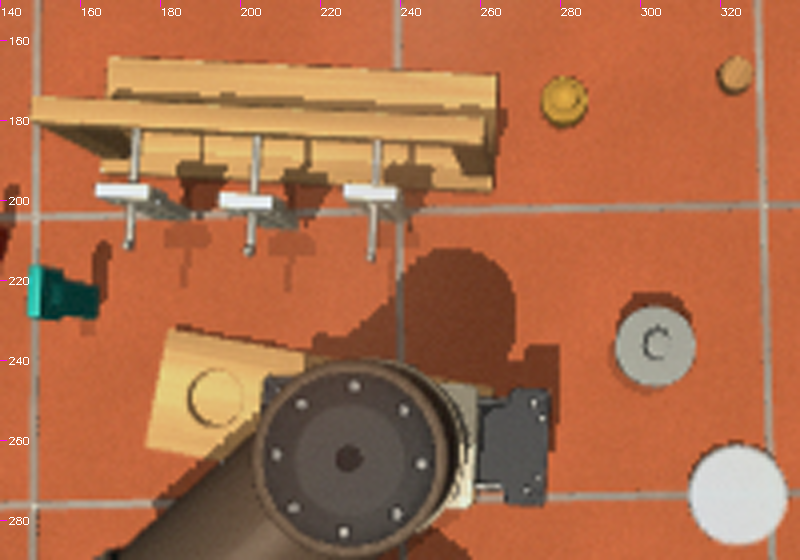

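```bash
python3 -m creep '[[0.01,0.013,0.05,0,0],[0.01,0.013,0.1,0,0],[0.01,0.013,0.15,0,0],[0.01,0.013,0.2,0,0],[0.01,0.013,0.24,0,0],[0.01,0.013,0.27,0,0],[0.01,0.013,0.29,0,0],[0.01,0.013,0.3,0,0]]'; python3 plan.py .438 .1253 .035
```

```text
clock: 10.65
tool_pos: [0.4387, 0.1245, 0.0388]
orientation: [-179.9, 0.1, 176.2]
force: [-0.2, -8.9, 23.9]
opening: 0.0175
t 10.65 pos [0.4387 0.1245 0.0388] yaw 176.22 rp [-1.7992e+02  8.0000e-02] F [-0.2 -8.9 23.9] open 17.5
shift [0.007 0.007 0.038] turn 0.0012
```

```bash
python3 -m creep '[[0,0,-0.05,0,0],[0,0,-0.08,0,0],[0,-0.01,-0.08,0,0],[0,-0.02,-0.08,0,0],[0,-0.03,-0.08,0,0],[0,-0.03,-0.08,0,0],[0,-0.03,-0.08,0,0],[0,-0.03,-0.08,0,0]]'; python3 plan.py .438 .1223 .035; python3 - <<'E'
from h import *
s=snapshot("side");t=snapshot("top")
crop(s,220,220,380,350,5,"s5");crop(t,180,220,300,290,6,"t5")
E
```

```text
clock: 11.32
tool_pos: [0.4374, 0.122, 0.0454]
orientation: [-180.0, -0.0, 176.1]
force: [-0.0, 0.0, -0.1]
opening: 0.017
t 11.32 pos [0.4374 0.122  0.0454] yaw 176.11 rp [-1.7999e+02 -1.0000e-02] F [-0.   0.  -0.1] open 17.0
shift [-0.006  0.003  0.104] turn 0.0006
```

View pics/s5.png

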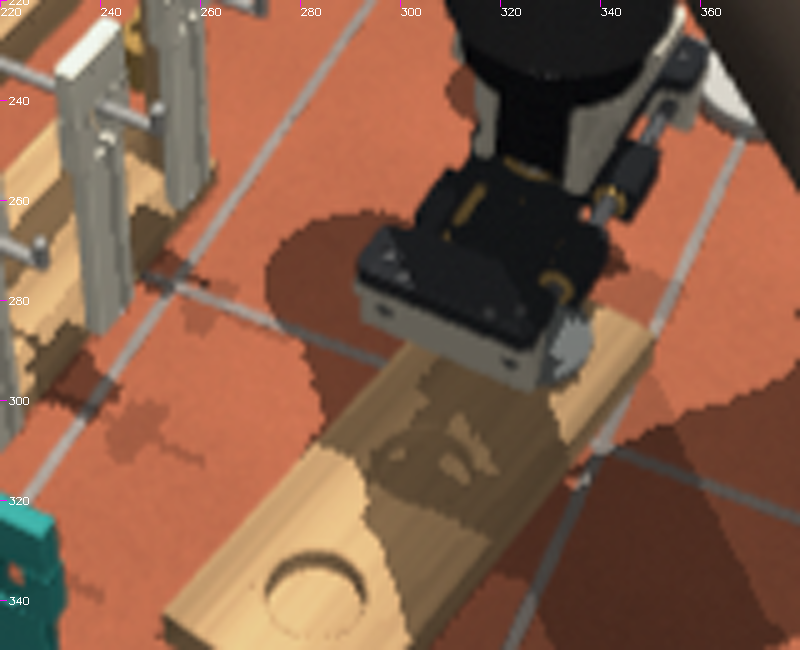

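```bash
python3 -m creep '[[0,0,0.01,0,0],[0,0,0.02,0,0],[0,0,0.03,0,0],[0,0,0.04,0,0],[0,0,0.05,0,0],[0,0,0.06,0,0],[0,0,0.07,0,0],[0,0,0.07,0,0]]'; python3 plan.py .438 .1223 .035
```

```text
clock: 12.08
tool_pos: [0.4373, 0.122, 0.0384]
orientation: [-180.0, -0.0, 176.1]
force: [-0.0, -0.1, -0.6]
opening: 0.0171
t 12.08 pos [0.4373 0.122  0.0384] yaw 176.11 rp [-1.7999e+02 -1.0000e-02] F [-0.  -0.1 -0.6] open 17.1
shift [-0.006  0.003  0.034] turn 0.0006
```

```bash
python3 -m creep '[[0,0,0.01,0,0],[0,0,0.02,0,0],[0,0,0.03,0,0],[0,0,0.03,0,0],[0,0,0.03,0,0],[0,0,0.03,0,0],[0,0,0.03,0,0],[0,0,0.03,0,0]]'; python3 plan.py .438 .1223 .035;  python3 -m creep '[[0,0,0.01,0,0],[0,0,0.02,0,0],[0,0,0.03,0,0],[0,0,0.03,0,0],[0,0,0.03,0,0],[0,0,0.03,0,0],[0,0,0.03,0,0],[0,0,0.03,0,0]]'; python3 plan.py .438 .1223 .035
```

```text
clock: 12.75
tool_pos: [0.4374, 0.1221, 0.0356]
orientation: [180.0, 0.0, 176.1]
force: [0.1, 0.8, -0.5]
opening: 0.0173
t 12.75 pos [0.4374 0.1221 0.0356] yaw 176.11 rp [180.   0.] F [ 0.1  0.8 -0.5] open 17.3
shift [-0.005  0.003  0.006] turn 0.0006
clock: 13.42
tool_pos: [0.4375, 0.1222, 0.0344]
orientation: [180.0, 0.0, 176.2]
force: [-12.1, 0.2, 30.2]
opening: 0.0173
t 13.42 pos [0.4375 0.1222 0.0344] yaw 176.16 rp [1.7999e+02 5.0000e-02] F [-12.1   0.2  30.2] open 17.3
shift [-0.005  0.001 -0.006] turn 0.0009
```

```bash
python3 -m creep '[[0,0,-0.02,0,0],[0,0,-0.02,0,10],[0,0,-0.02,0,20],[0,0,-0.02,0,30],[0,0,-0.02,0,40],[0,0,-0.02,0,45],[0,0,-0.02,0,45],[0,0,-0.02,0,45]]';  python3 -m creep '[[0,0,-0.1,0,45],[0,0,-0.2,0,45],[0,0,-0.4,0,45],[0,0,-0.6,0,45],[0,0,-0.8,0,45],[0,0,-1,0,45],[0,0,-1,0,45],[0,0,-1,0,45]]';python3 -m creep '[[0,-0.1,0,0,45],[0,-0.3,0,0,45],[0,-0.5,0,0,45],[0,-0.7,0,0,45],[0,-0.9,0,0,45],[0,-1,0,0,45],[0,-1,0,0,45],[0,-1,0,0,45]]'; python3 plan.py .503 -.0465 .1; python3 - <<'E'
from h import *
s=snapshot("side");t=snapshot("top")
crop(s,220,220,380,350,5,"s6");crop(t,140,150,340,290,4,"t6")
E
```

```text
clock: 14.08
tool_pos: [0.4374, 0.122, 0.0344]
orientation: [-180.0, -0.0, 176.1]
force: [1.0, -0.7, 0.2]
opening: 0.044
clock: 14.75
tool_pos: [0.438, 0.1225, 0.1355]
orientation: [179.9, 0.1, 176.1]
force: [-0.3, -0.0, -0.2]
opening: 0.0451
clock: 15.42
tool_pos: [0.4303, 0.0217, 0.134]
orientation: [-180.0, -0.1, 176.0]
force: [0.2, 0.8, -0.2]
opening: 0.045
t 15.42 pos [0.4303 0.0217 0.134 ] yaw 176.02 rp [-1.7997e+02 -5.0000e-02] F [ 0.2  0.8 -0.2] open 45.0
shift [-0.772 -0.63   0.34 ] turn 0.0001
```

View pics/s6.png

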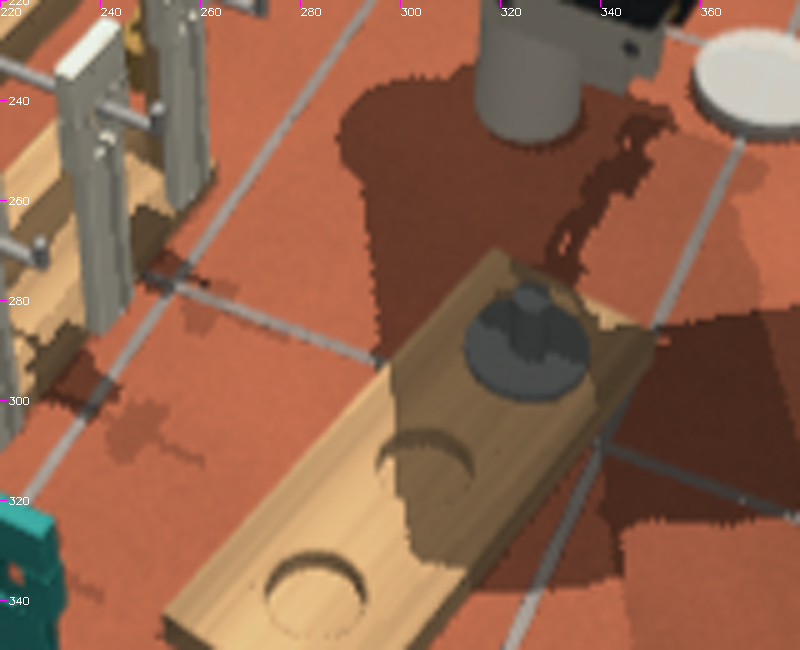

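View pics/t6.png

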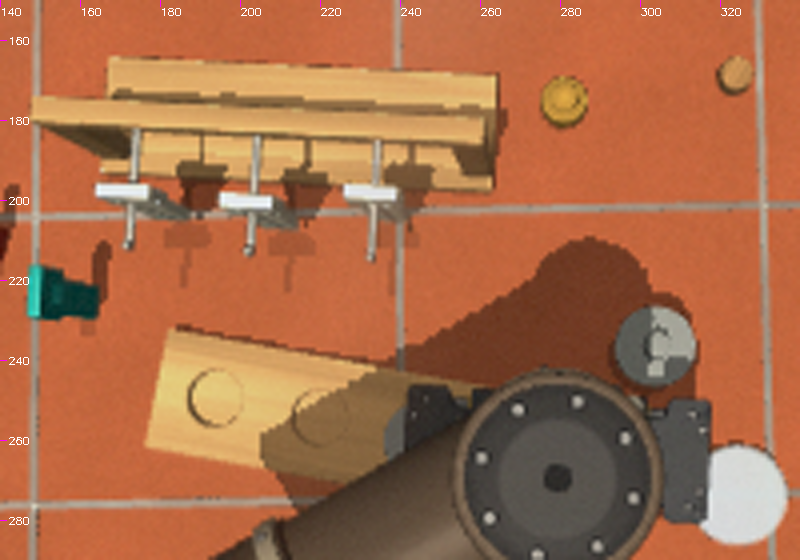

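```bash
python3 -m creep '[[-0.1,-0.1,-0.05,0,45],[-0.25,-0.2,-0.1,0,45],[-0.4,-0.3,-0.1,0,45],[-0.55,-0.4,-0.1,0,45],[-0.7,-0.5,-0.1,0,45],[-0.77,-0.6,-0.1,0,45],[-0.77,-0.63,-0.1,0,45],[-0.77,-0.63,-0.1,0,45]]'; python3 plan.py .503 -.0465 .098; python3 - <<'E'
from h import *
s=snapshot("side");t=snapshot("top")
crop(s,250,150,410,290,5,"s7");crop(t,140,200,340,290,4,"t7")
E
```

```text
clock: 16.18
tool_pos: [0.5031, -0.0458, 0.144]
orientation: [-180.0, -0.1, 176.1]
force: [-0.4, 0.2, -0.1]
opening: 0.0449
t 16.18 pos [ 0.5031 -0.0458  0.144 ] yaw 176.07 rp [-1.7998e+02 -7.0000e-02] F [-0.4  0.2 -0.1] open 44.9
shift [ 0.    -0.007  0.46 ] turn 0.0004
```

View pics/s7.png

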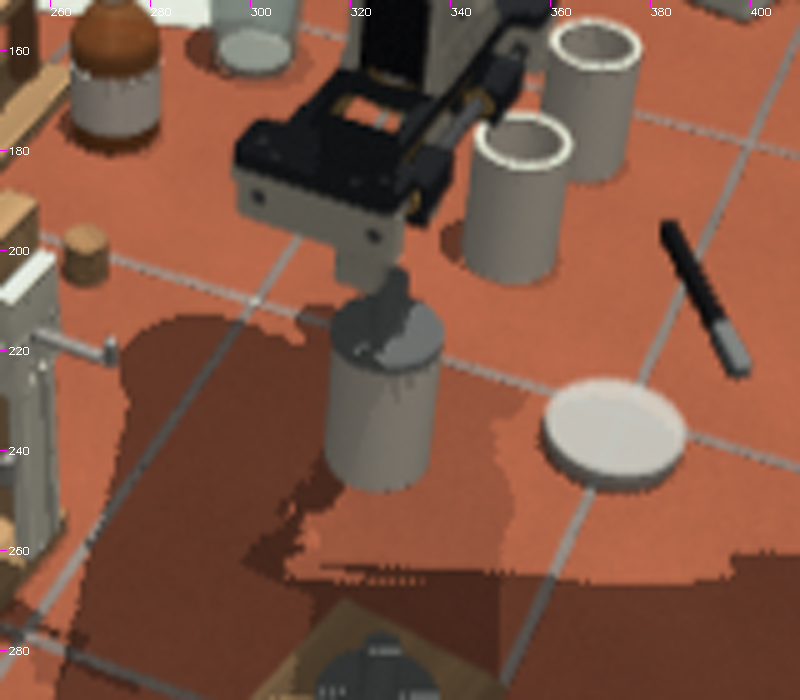

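View pics/t7.png

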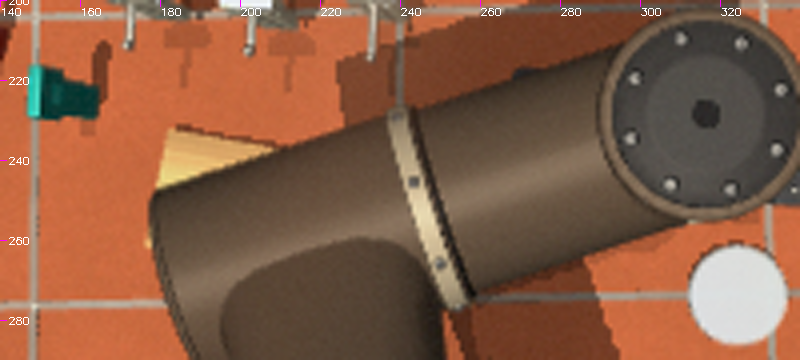

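```bash
python3 - <<'E'
from h import *
s=snapshot("side")
print(proj(s,[.503+.003,-.0458+.0435,.144]),"seen corners (317.2..328?)")
for f in (-.0095,.0095): print(proj(s,[.503+f+.003,-.0023,.144]))
print("lid in hole: knob top",atz(s,220+533/5-.4,220+294/5-.4,.062),"disc",atz(s,220+527/5-.4,220+345/5-.4,.028))
E
```

```text
[320.23255538 208.83935031] seen corners (317.2..328?)
[323.97817035 209.96317471]
[316.50902194 207.72215119]
lid in hole: knob top [0.43620148 0.12409435 0.062     ] disc [0.43618614 0.12514486 0.028     ]
```

```bash
python3 -m creep '[[0,0,0.05,0,45],[0,0,0.15,0,45],[0,0,0.25,0,45],[0,0,0.35,0,45],[0,0,0.42,0,45],[0,0,0.46,0,45],[0,0,0.46,0,45],[0,0,0.46,0,45]]'; python3 -m creep '[[0,0,0,0,40],[0,0,0,0,30],[0,0,0,0,24],[0,0,0,0,20],[0,0,0,0,16],[0,0,0,0,10],[0,0,0,0,0],[0,0,0,0,0]]';python3 -m creep '[[0,0,0,0,0],[0,0,0,0,0],[0,0,-0.05,0,0],[0,0,-0.15,0,0],[0,0,-0.3,0,0],[0,0,-0.45,0,0],[0,0,-0.55,0,0],[0,0,-0.55,0,0]]'; 
python3 plan.py .4533 .2015 .15
```

```text
clock: 17.0
tool_pos: [0.5032, -0.0459, 0.0983]
orientation: [-180.0, -0.0, 176.1]
force: [-0.2, -0.4, 0.6]
opening: 0.0451
clock: 17.67
tool_pos: [0.5033, -0.0461, 0.0989]
orientation: [-180.0, 0.0, 176.1]
force: [-1.0, -3.4, 2.8]
opening: 0.0172
clock: 18.33
tool_pos: [0.5047, -0.0452, 0.1562]
orientation: [179.9, 0.2, 176.1]
force: [-0.4, 0.2, -0.4]
opening: 0.0171
t 18.33 pos [ 0.5047 -0.0452  0.1562] yaw 176.14 rp [179.92   0.24] F [-0.4  0.2 -0.4] open 17.1
shift [0.679 2.427 0.062] turn 0.0008
```

```bash
python3 -m creep '[[0.03,0.1,0,0,0],[0.07,0.25,0,0,0],[0.11,0.4,0,0,0],[0.16,0.55,0,0,0],[0.2,0.7,0,0,0],[0.24,0.85,0,0,0],[0.27,0.95,0,0,0],[0.28,1,0,0,0]]'; python3 -m creep '[[0.03,0.1,0,0,0],[0.07,0.25,0,0,0],[0.11,0.4,0,0,0],[0.16,0.55,0,0,0],[0.2,0.7,0,0,0],[0.24,0.85,0,0,0],[0.27,0.95,0,0,0],[0.28,1,0,0,0]]'; python3 plan.py .4533 .2015 .15;  python3 - <<'E'
from h import *
s=snapshot("side");t=snapshot("top")
crop(s,220,180,380,350,4,"s8");crop(t,140,200,340,290,4,"t8")
E
```

```text
clock: 19.0
tool_pos: [0.4813, 0.0572, 0.153]
orientation: [-180.0, -0.0, 176.2]
force: [0.1, 0.5, -0.4]
opening: 0.0173
clock: 19.67
tool_pos: [0.4606, 0.1586, 0.1534]
orientation: [180.0, -0.0, 176.1]
force: [0.1, -0.1, -0.7]
opening: 0.0174
t 19.67 pos [0.4606 0.1586 0.1534] yaw 176.15 rp [ 1.8e+02 -1.0e-02] F [ 0.1 -0.1 -0.7] open 17.4
shift [0.102 0.423 0.034] turn 0.0008
```

View pics/s8.png

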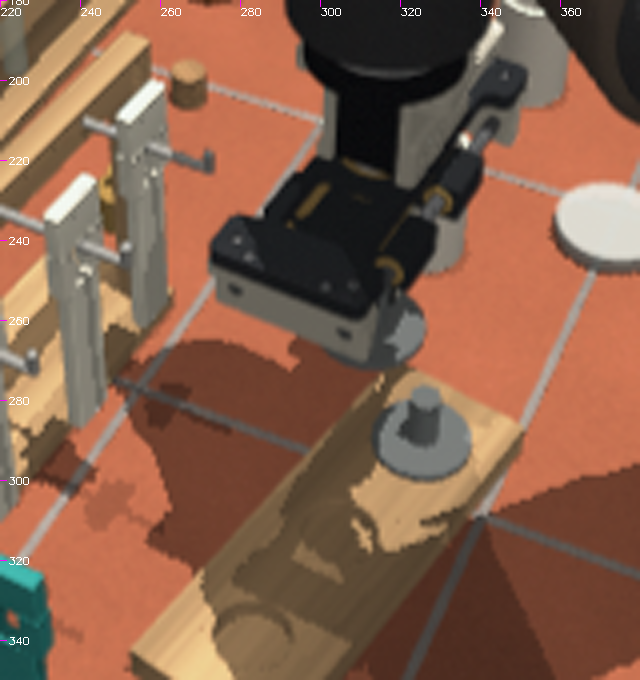

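View pics/t8.png

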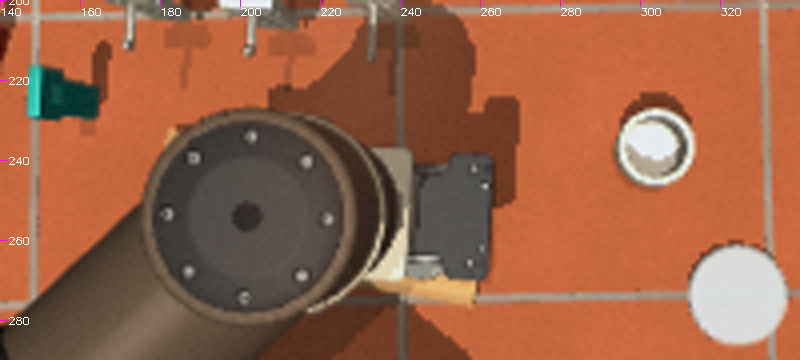

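```bash
python3 -m creep '[[0.02,0.1,0.1,0,0],[0.05,0.2,0.2,0,0],[0.08,0.3,0.3,0,0],[0.1,0.4,0.45,0,0],[0.1,0.42,0.6,0,0],[0.1,0.42,0.75,0,0],[0.1,0.42,0.85,0,0],[0.1,0.42,0.85,0,0]]'; python3 plan.py .4533 .2013 .045; python3 - <<'E'
from h import *
s=snapshot("side")
crop(s,220,230,360,350,5,"s9")
E
```

```text
clock: 20.43
tool_pos: [0.452, 0.1993, 0.0655]
orientation: [-179.8, -0.2, 176.1]
force: [-0.6, -0.4, -0.2]
opening: 0.0171
t 20.43 pos [0.452  0.1993 0.0655] yaw 176.09 rp [-179.79   -0.21] F [-0.6 -0.4 -0.2] open 17.1
shift [-0.011  0.021  0.205] turn 0.0005
```

View pics/s9.png

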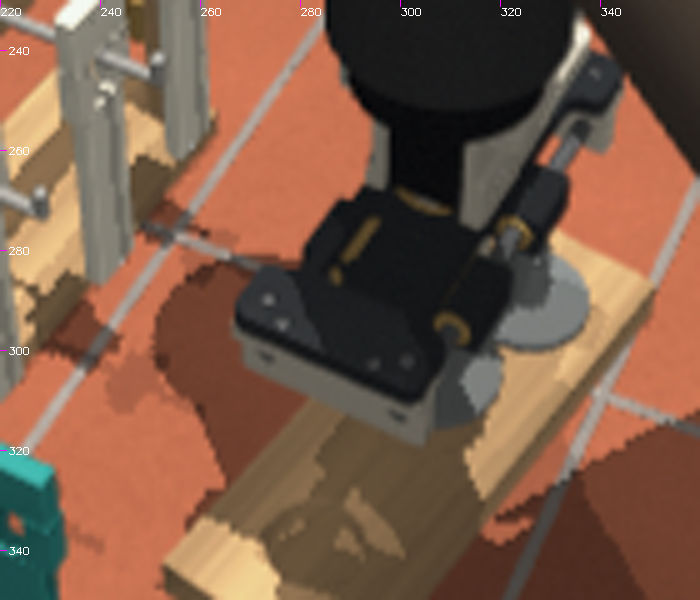

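```bash
python3 -m creep '[[-0.005,0.01,0,0,0],[-0.005,0.01,0.03,0,0],[-0.005,0.01,0.06,0,0],[-0.005,0.01,0.1,0,0],[-0.005,0.01,0.14,0,0],[-0.005,0.01,0.17,0,0],[-0.005,0.01,0.2,0,0],[-0.005,0.01,0.2,0,0]]'; python3 plan.py .4533 .2013 .04
```

```text
clock: 21.15
tool_pos: [0.454, 0.2008, 0.0479]
orientation: [-180.0, -0.0, 176.1]
force: [-0.6, -0.1, -1.1]
opening: 0.0174
t 21.15 pos [0.454  0.2008 0.0479] yaw 176.1 rp [-1.7996e+02 -4.0000e-02] F [-0.6 -0.1 -1.1] open 17.4
shift [0.008 0.005 0.079] turn 0.0005
```

```bash
python3 -m creep '[[0,0,0.01,0,0],[0,0,0.02,0,0],[0,0,0.03,0,0],[0,0,0.04,0,0],[0,0,0.05,0,0],[0,0,0.06,0,0],[0,0,0.07,0,0],[0,0,0.08,0,0]]'; python3 plan.py .4533 .2013 .035
```

```text
clock: 21.82
tool_pos: [0.4543, 0.2011, 0.0405]
orientation: [-180.0, -0.0, 176.1]
force: [0.5, -0.2, -0.2]
opening: 0.0174
t 21.82 pos [0.4543 0.2011 0.0405] yaw 176.11 rp [-180.   -0.] F [ 0.5 -0.2 -0.2] open 17.4
shift [0.01  0.001 0.055] turn 0.0006
```

Below the rim height without force, so the plug is in the pocket. Lowering to seat and releasing.

```bash
python3 -m creep '[[0,0,0.01,0,0],[0,0,0.02,0,0],[0,0,0.03,0,0],[0,0,0.04,0,0],[0,0,0.045,0,0],[0,0,0.045,0,0],[0,0,0.045,0,0],[0,0,0.045,0,0]]'; python3 plan.py .4533 .2013 .035; python3 -m creep '[[0,0,0,0,8],[0,0,0,0,16],[0,0,0,0,20],[0,0,0,0,26],[0,0,0,0,32],[0,0,0,0,40],[0,0,0,0,46],[0,0,0,0,50]]'; python3 -m creep '[[0,0,-0.1,0,50],[0,0,-0.2,0,50],[0,0,-0.4,0,50],[0,0,-0.6,0,50],[0,0,-0.8,0,50],[0,0,-1,0,50],[0,0,-1,0,50],[0,0,-1,0,50]]';python3 -m creep '[[0,0,-0.1,0,50],[0,0,-0.2,0,50],[0,0,-0.4,0,50],[0,0,-0.6,0,50],[0,0,-0.8,0,50],[0,0,-1,0,50],[0,0,-1,0,50],[0,0,-1,0,50]]';  python3 - <<'E'
from h import *
s=snapshot("side");t=snapshot("top")
crop(s,140,180,360,350,3,"s10");crop(t,140,150,340,290,4,"t10")
E
```

```text
clock: 22.48
tool_pos: [0.4543, 0.2011, 0.0361]
orientation: [-180.0, -0.0, 176.1]
force: [-0.4, 0.5, -0.7]
opening: 0.0175
t 22.48 pos [0.4543 0.2011 0.0361] yaw 176.11 rp [-180.   -0.] F [-0.4  0.5 -0.7] open 17.5
shift [0.01  0.001 0.011] turn 0.0006
clock: 23.15
tool_pos: [0.4543, 0.2011, 0.0361]
orientation: [180.0, 0.0, 176.1]
force: [-0.8, 0.1, 0.3]
opening: 0.0463
clock: 23.82
tool_pos: [0.4548, 0.2016, 0.1372]
orientation: [179.9, 0.1, 176.1]
force: [0.6, -1.2, 0.1]
opening: 0.05
clock: 24.48
tool_pos: [0.4548, 0.2015, 0.2374]
orientation: [179.9, 0.1, 176.1]
force: [0.3, -0.0, -0.9]
opening: 0.0499
```

View pics/s10.png

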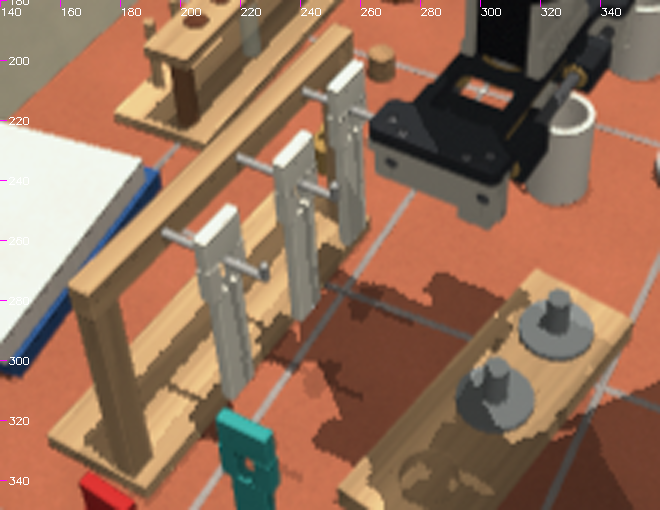

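View pics/t10.png

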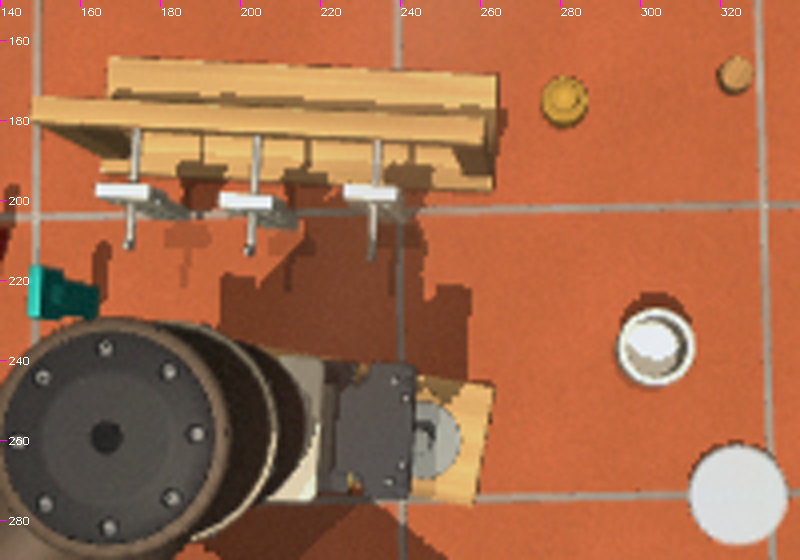

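```bash
python3 - <<'E'
from h import *
s=snapshot("side");t=snapshot("top")
print("lid0 top",atz(t,140+422.5/4-.5,150+440.5/4-.5,.028), "TCP at release .4375 .1222")
S=lambda a,b:(140+(a+.5)/3-.5,180+(b+.5)/3-.5)
print("side discs", atz(s,*S(556,330),.028),atz(s,*S(495,398),.028),"knobs",atz(s,*S(559,297),.062),atz(s,*S(497,365),.062))
crop(t,155,150,255,225,8,"t11")
E
```

```text
lid0 top [0.43590912 0.12399057 0.028     ] TCP at release .4375 .1222
side discs [0.43506427 0.12804648 0.028     ] [0.45222301 0.20554541 0.028     ] knobs [0.43632483 0.12501623 0.062     ] [0.45329358 0.20273043 0.062     ]
```

View pics/t11.png

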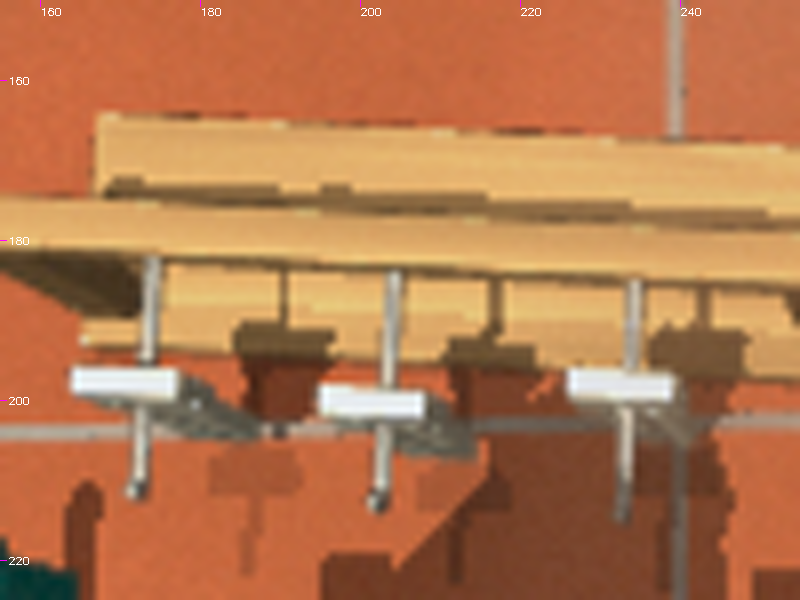

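```bash
python3 - <<'E'
from h import *
t=snapshot("top")
T=lambda a,b:(155+(a+.5)/8-.5,150+(b+.5)/8-.5)
np.set_printoptions(precision=4,suppress=True)
for n,r,f,h in (("L",(153,258),(139,478),(125,382)),("M",(394,272),(379,490),(372,404)),("R",(635,282),(624,508),(621,385))):
    a=atz(t,*T(*r),.201);b=atz(t,*T(*f),.203);hd=atz(t,*T(*h),.231)
    y=a[1]+(b[1]-a[1])*(hd[0]-a[0])/(b[0]-a[0])
    print(n,a,b,np.degrees(np.arctan2(b[1]-a[1],a[0]-b[0])),"head",hd,"bar y at head x",y)
E
python3 plan.py .6 .1395 .25
```

```text
L [0.6482 0.2988 0.201 ] [0.575  0.3027 0.203 ] 3.058735808741403 head [0.6037 0.3009 0.231 ] bar y at head x 0.3011828431260242
M [0.6422 0.2189 0.201 ] [0.5697 0.2237 0.203 ] 3.7737017554124788 head [0.5952 0.2212 0.231 ] bar y at head x 0.22197825437945495
R [0.6376 0.139  0.201 ] [0.5624 0.1431 0.203 ] 3.066385506708586 head [0.6   0.141 0.231] bar y at head x 0.1410577938719656
t 24.73 pos [0.454  0.2008 0.2352] yaw 176.11 rp [-1.7992e+02 -7.0000e-02] F [-0.1 -0.8 -0.8] open 50.2
shift [-1.499 -0.512 -0.148] turn 0.0006
```

```bash
python3 -m creep '[[0,0,-0.15,0,56],[0,0,-0.25,0,56],[-0.1,-0.04,-0.25,0,56],[-0.25,-0.1,-0.25,0,56],[-0.4,-0.15,-0.25,0,56],[-0.55,-0.2,-0.25,0,56],[-0.7,-0.25,-0.25,0,56],[-0.75,-0.25,-0.25,0,56]]'; python3 -m creep '[[-0.1,-0.04,0,0,56],[-0.25,-0.1,0,0,56],[-0.4,-0.15,0,0,56],[-0.55,-0.2,0,0,56],[-0.7,-0.25,0,0,56],[-0.75,-0.27,0,0,56],[-0.75,-0.27,0,0,56],[-0.75,-0.27,0,0,56]]';python3 plan.py .601 .1393 .207; python3 - <<'E'
from h import *
s=snapshot("side");t=snapshot("top")
crop(s,140,100,360,270,3,"s12")
E
```

```text
clock: 25.4
tool_pos: [0.5291, 0.1701, 0.2603]
orientation: [-180.0, -0.0, 176.1]
force: [-0.1, -0.9, 0.1]
opening: 0.0559
clock: 26.07
tool_pos: [0.6002, 0.1389, 0.2606]
orientation: [-180.0, -0.0, 176.1]
force: [0.2, 0.5, -0.8]
opening: 0.0562
t 26.07 pos [0.6002 0.1389 0.2606] yaw 176.08 rp [-1.7999e+02 -4.0000e-02] F [ 0.2  0.5 -0.8] open 56.2
shift [-0.008  0.004  0.536] turn 0.0004
```

View pics/s12.png

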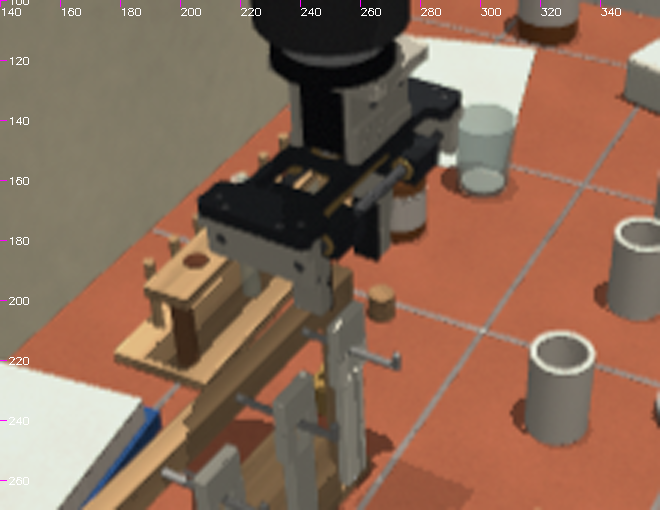

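```bash
python3 -m creep '[[0,0,0.05,0,56],[0,0,0.12,0,56],[0,0,0.2,0,56],[0,0,0.28,0,56],[0,0,0.36,0,56],[0,0,0.44,0,56],[0,0,0.5,0,56],[0,0,0.53,0,56]]'; python3 plan.py .601 .1393 .207; python3 - <<'E'
from h import *
s=snapshot("side");t=snapshot("top")
crop(s,200,160,310,270,6,"s13")
E
```

```text
clock: 26.83
tool_pos: [0.6, 0.1388, 0.2066]
orientation: [-180.0, -0.1, 176.1]
force: [-0.4, 0.3, 0.3]
opening: 0.0559
t 26.83 pos [0.6    0.1388 0.2066] yaw 176.1 rp [-1.7995e+02 -9.0000e-02] F [-0.4  0.3  0.3] open 55.9
shift [-0.01   0.005 -0.004] turn 0.0006
```

View pics/s13.png

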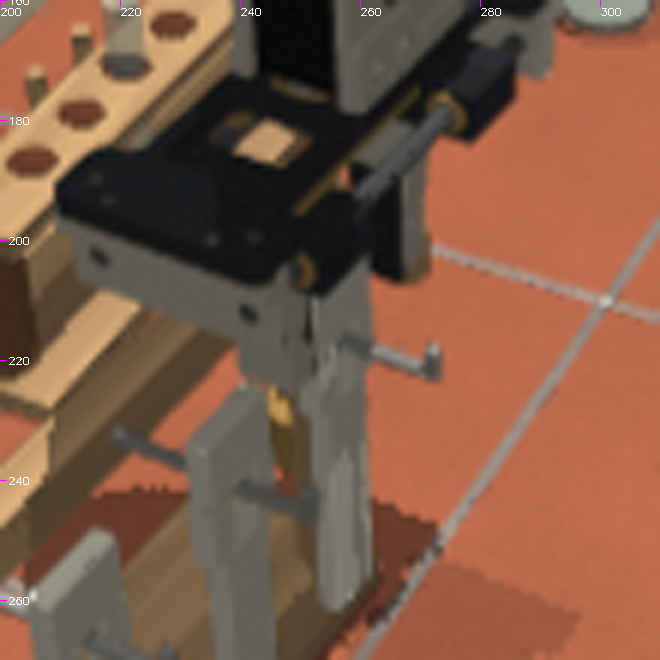

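```bash
python3 -m creep '[[-0.01,0.005,0,0,54],[-0.01,0.005,0,0,51],[-0.01,0.005,0,0,48],[-0.01,0.005,0,0,45],[-0.01,0.005,0,0,42],[-0.01,0.005,0,0,40],[-0.01,0.005,0,0,39],[-0.01,0.005,0,0,38.5]]'; python3 plan.py .601 .1393 .207; python3 - <<'E'
from h import *
s=snapshot("side");t=snapshot("top")
crop(s,200,160,310,270,6,"s14")
E
```

```text
clock: 27.6
tool_pos: [0.6015, 0.1395, 0.2081]
orientation: [180.0, 0.0, 176.1]
force: [-0.6, -0.2, 0.1]
opening: 0.0383
t 27.6 pos [0.6015 0.1395 0.2081] yaw 176.11 rp [1.8e+02 1.0e-02] F [-0.6 -0.2  0.1] open 38.3
shift [ 0.005 -0.002  0.011] turn 0.0006
```

View pics/s14.png

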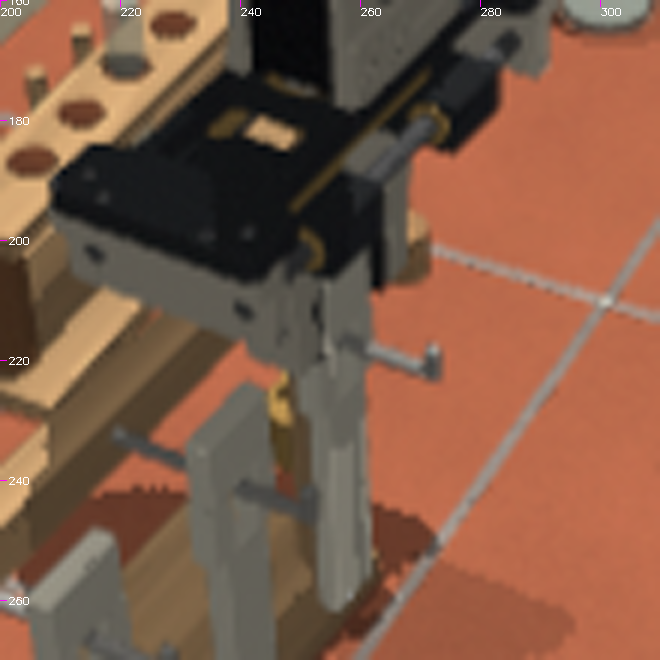

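```bash
python3 - <<'E'
from h import *
s=snapshot("side")
print(proj(s,[.6015+.003,.1797,.208]), "seen 245.4,219.8")
print(proj(s,[.6015,.1395,.231]))
for x in (.591,.5965,.6065): print(x,proj(s,[x,.1395+.018,.205]),proj(s,[x,.1395-.018,.205]))
E
```

```text
[244.71918525 222.77487446] seen 245.4,219.8
[254.89966797 203.33837394]
0.591 [255.70093725 219.32550042] [263.65864046 209.31911651]
0.5965 [253.37211183 218.56877673] [261.37786    208.60180587]
0.6065 [249.1609854  217.20042206] [257.25300065 207.30452823]
```

```bash
python3 -m creep '[[0,0,0,0,38],[0,0,0,0,37.5],[0,0,0,0,37],[0,0,0,0,36.5],[0,0,0,0,36],[0,0,0,0,35.5],[0,0,0,0,35],[0,0,0,0,30]]'; python3 plan.py .601 .1393 .222;python3 -m creep '[[0,0,0,0,20],[0,0,0,0,10],[0,0,0,0,0],[0,0,0,0,0],[0,0,0,0,0],[0,0,-0.01,0,0],[0,0,-0.02,0,0],[0,0,-0.03,0,0]]'; python3 plan.py .601 .1393 .222
```

```text
clock: 28.42
tool_pos: [0.6015, 0.1395, 0.2081]
orientation: [180.0, 0.0, 176.1]
force: [-0.3, 0.4, -1.1]
opening: 0.0358
t 28.42 pos [0.6015 0.1395 0.2081] yaw 176.11 rp [180.   0.] F [-0.3  0.4 -1.1] open 35.8
shift [ 0.005 -0.002 -0.139] turn 0.0006
clock: 29.08
tool_pos: [0.6014, 0.1394, 0.2111]
orientation: [-180.0, -0.0, 176.1]
force: [-0.3, -0.2, 0.2]
opening: 0.0358
t 29.08 pos [0.6014 0.1394 0.2111] yaw 176.11 rp [-1.7999e+02 -1.0000e-02] F [-0.3 -0.2  0.2] open 35.8
shift [ 0.004 -0.001 -0.109] turn 0.0006
```

```bash
python3 -m creep '[[0,0,-0.02,0,0],[0,0,-0.04,0,0],[0,0,-0.06,0,0],[0,0,-0.08,0,0],[0,0,-0.1,0,0],[0,0,-0.12,0,0],[0,0,-0.12,0,0],[0,0,-0.12,0,0]]'; python3 plan.py .6015 .1393 .223; python3 - <<'E'
from h import *
s=snapshot("side");t=snapshot("top")
crop(s,200,160,310,270,6,"s15")
E
```

```text
clock: 29.75
tool_pos: [0.6015, 0.1395, 0.2232]
orientation: [180.0, 0.0, 176.1]
force: [-0.1, -0.4, 0.0]
opening: 0.0356
t 29.75 pos [0.6015 0.1395 0.2232] yaw 176.11 rp [1.7999e+02 1.0000e-02] F [-0.1 -0.4  0. ] open 35.6
shift [ 0.    -0.002  0.002] turn 0.0006
```

View pics/s15.png

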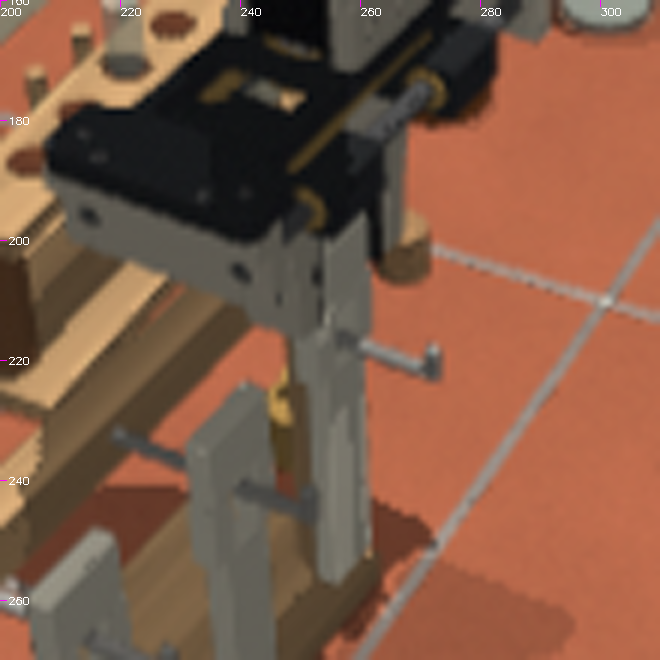

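```bash
python3 -m creep '[[0.03,0,0,0,0],[0.07,0,0,0,0],[0.11,0,0,0,0],[0.15,0,0,0,0],[0.19,0,0,0,0],[0.23,0,0,0,0],[0.27,0,0,0,0],[0.3,0,0,0,0]]'; python3 plan.py .53 .1393 .223; python3 -m creep '[[0.03,0,0,0,0],[0.07,0,0,0,0],[0.12,0,0,0,0],[0.17,0,0,0,0],[0.23,0,0,0,0],[0.3,0,0,0,0],[0.37,0,0,0,0],[0.44,0,0,0,0]]'; python3 plan.py .53 .1393 .223; python3 - <<'E'
from h import *
s=snapshot("side");t=snapshot("top")
crop(s,200,140,350,270,5,"s16")
E
```

```text
clock: 30.52
tool_pos: [0.571, 0.1416, 0.2232]
orientation: [180.0, 0.0, 176.1]
force: [0.1, -0.1, -0.4]
opening: 0.0357
t 30.52 pos [0.571  0.1416 0.2232] yaw 176.12 rp [1.7999e+02 1.0000e-02] F [ 0.1 -0.1 -0.4] open 35.7
shift [ 0.408 -0.05   0.002] turn 0.0006
clock: 31.18
tool_pos: [0.5268, 0.1445, 0.2231]
orientation: [180.0, 0.0, 176.1]
force: [-0.4, 0.1, -0.0]
opening: 0.0359
t 31.18 pos [0.5268 0.1445 0.2231] yaw 176.11 rp [180.   0.] F [-0.4  0.1 -0. ] open 35.9
shift [-0.035 -0.05   0.001] turn 0.0006
```

View pics/s16.png

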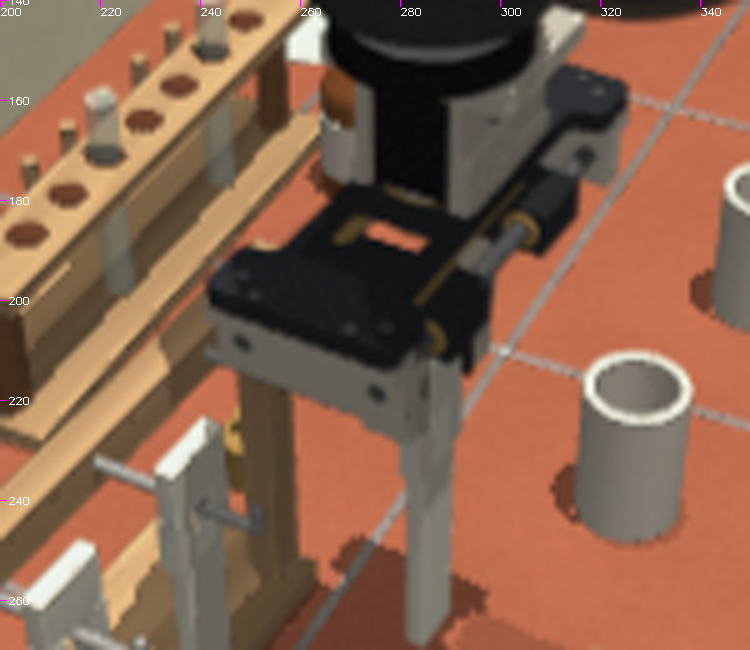

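```bash
python3 -m creep '[[0,-0.05,-0.05,0,0],[0.05,-0.15,-0.15,0,0],[0.05,-0.3,-0.25,0,0],[0.05,-0.45,-0.35,0,0],[0.05,-0.6,-0.4,0,0],[0.05,-0.75,-0.4,0,0],[0.05,-0.9,-0.4,0,0],[0.05,-1,-0.4,0,0]]'; python3 - <<'E'
from h import *
s=snapshot("side");t=snapshot("top")
crop(s,260,120,420,260,5,"s17");crop(t,280,210,440,290,5,"t17")
E
```

```text
clock: 31.95
tool_pos: [0.5157, 0.0427, 0.2639]
orientation: [180.0, 0.1, 176.0]
force: [-0.1, 0.7, -0.0]
opening: 0.0355
```

View pics/s17.png

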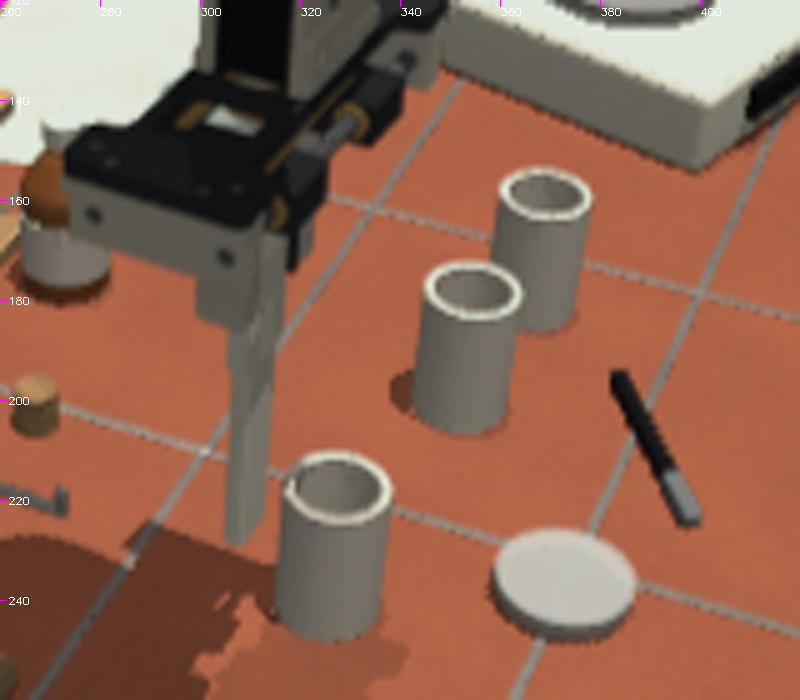

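View pics/t17.png

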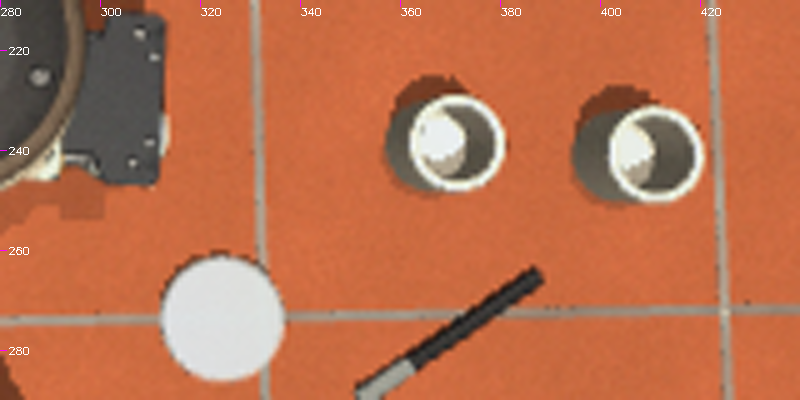

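```bash
python3 - <<'E'
from h import *
s=snapshot("side");t=snapshot("top")
T=lambda a,b:(280+(a+.5)/5-.5,210+(b+.5)/5-.5);S=lambda a,b:(260+(a+.5)/5-.5,120+(b+.5)/5-.5)
for n,a,b in (("mid",(457,143),(473,290)),("far",(656,154),(545,194)),("near",None,(338,488))):
    print(n,a and atz(t,*T(*a),.085),atz(s,*S(*b),.085))
E
python3 plan.py .486 -.354 .26
```

```text
mid [ 0.49268841 -0.24196233  0.085     ] [ 0.49302238 -0.23979402  0.085     ]
far [ 0.48456914 -0.35570469  0.085     ] [ 0.48497737 -0.35311323  0.085     ]
near None [ 0.50080383 -0.04660154  0.085     ]
t 32.15 pos [0.516  0.0444 0.2634] yaw 176.03 rp [1.7998e+02 2.0000e-02] F [ 0.6  0.4 -0.6] open 35.5
shift [ 0.023 -3.995  0.034] turn 0.0001
```

```bash
python3 -m creep '[[0,-0.1,0,0,0],[0,-0.25,0,0,0],[0,-0.4,0,0,0],[0,-0.55,0,0,0],[0,-0.7,0,0,0],[0,-0.85,0,0,0],[0,-0.95,0,0,0],[0,-1,0,0,0]]'; python3 -m creep '[[0,-0.1,0,0,0],[0,-0.25,0,0,0],[0,-0.4,0,0,0],[0,-0.55,0,0,0],[0,-0.7,0,0,0],[0,-0.85,0,0,0],[0,-0.95,0,0,0],[0,-1,0,0,0]]';  python3 -m creep '[[0,-0.1,0,0,0],[0,-0.25,0,0,0],[0,-0.4,0,0,0],[0,-0.55,0,0,0],[0,-0.7,0,0,0],[0,-0.85,0,0,0],[0,-0.95,0,0,0],[0,-1,0,0,0]]';  python3 -m creep '[[0.02,-0.1,0,0,0],[0.02,-0.25,0,0,0],[0.02,-0.4,0,0,0],[0.02,-0.55,0,0,0],[0.02,-0.7,0,0,0],[0.02,-0.85,0,0,0],[0.02,-0.95,0,0,0],[0.02,-0.98,0,0,0]]'; python3 plan.py .486 -.354 .147;  python3 - <<'E'
from h import *
s=snapshot("side");t=snapshot("top")
crop(s,260,80,420,220,5,"s18");crop(t,280,150,480,290,4,"t18")
E
```

```text
clock: 32.82
tool_pos: [0.509, -0.0556, 0.263]
orientation: [-180.0, -0.0, 176.1]
force: [-0.5, -0.8, 0.1]
opening: 0.0359
clock: 33.48
tool_pos: [0.5022, -0.1554, 0.263]
orientation: [-180.0, -0.0, 176.1]
force: [0.3, -0.3, 0.0]
opening: 0.0356
clock: 34.15
tool_pos: [0.4955, -0.2552, 0.2629]
orientation: [-180.0, -0.0, 176.1]
force: [-0.0, 0.7, -1.3]
opening: 0.0357
clock: 34.82
tool_pos: [0.4867, -0.3529, 0.2628]
orientation: [-180.0, -0.0, 176.1]
force: [-0.3, 0.4, -0.2]
opening: 0.0353
t 34.82 pos [ 0.4867 -0.3529  0.2628] yaw 176.07 rp [-1.8e+02 -3.0e-02] F [-0.3  0.4 -0.2] open 35.3
shift [ 0.006 -0.011  1.158] turn 0.0004
```

View pics/s18.png

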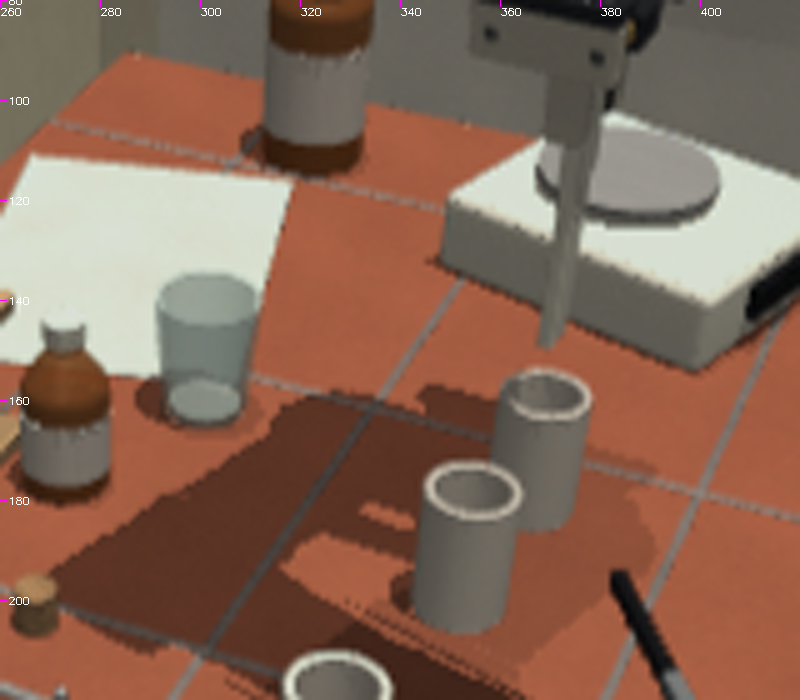

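View pics/t18.png

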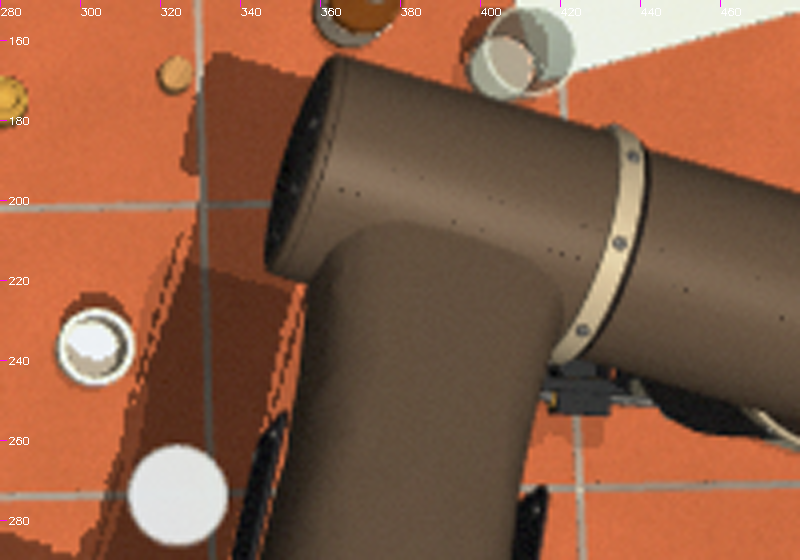

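```bash
python3 - <<'E'
from h import *
s=snapshot("side")
print(proj(s,[.4867,-.3529,.126])-[-.7,3], (260+549/5,80+343/5), proj(s,[.486,-.354,.085])-[-.7,3],(260+545/5,80+395/5))
E
python3 -m creep '[[0,-0.01,0.05,0,0],[0,-0.01,0.1,0,0],[0,-0.01,0.2,0,0],[0,-0.01,0.3,0,0],[0,-0.01,0.35,0,0],[0,-0.01,0.4,0,0],[0,-0.01,0.45,0,0],[0,-0.01,0.45,0,0]]'; python3 plan.py .486 -.354 .147; python3 - <<'E'
from h import *
s=snapshot("side");t=snapshot("top")
crop(s,320,90,420,210,6,"s19")
E
```

```text
[370.56388898 143.57788845] (369.8, 148.6) [369.05720912 155.17132468] (369.0, 159.0)
clock: 35.63
tool_pos: [0.4864, -0.3526, 0.2167]
orientation: [180.0, -0.1, 176.1]
force: [-0.0, 0.5, -0.7]
opening: 0.0358
t 35.63 pos [ 0.4864 -0.3526  0.2167] yaw 176.1 rp [ 1.7996e+02 -9.0000e-02] F [-0.   0.5 -0.7] open 35.8
shift [ 0.003 -0.014  0.697] turn 0.0006
```

View pics/s19.png

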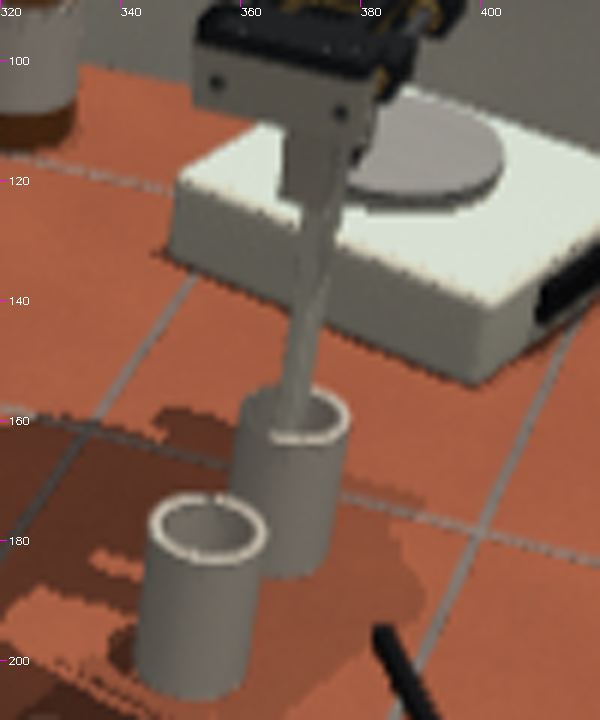

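```bash
python3 -m creep '[[0,-0.01,0.1,0,0],[0,-0.01,0.2,0,0],[0,-0.01,0.3,0,0],[0,-0.01,0.4,0,0],[0,-0.01,0.5,0,0],[0,-0.01,0.55,0,0],[0,-0.01,0.6,0,0],[0,-0.01,0.63,0,0]]'; python3 plan.py .486 -.354 .145; python3 - <<'E'
from h import *
s=snapshot("side");t=snapshot("top")
crop(s,320,90,420,210,6,"s20")
E
```

```text
clock: 36.4
tool_pos: [0.4866, -0.3538, 0.1543]
orientation: [180.0, -0.0, 176.1]
force: [-0.3, -0.3, -0.4]
opening: 0.0356
t 36.4 pos [ 0.4866 -0.3538  0.1543] yaw 176.11 rp [ 1.7999e+02 -4.0000e-02] F [-0.3 -0.3 -0.4] open 35.6
shift [ 0.006 -0.002  0.093] turn 0.0006
```

View pics/s20.png

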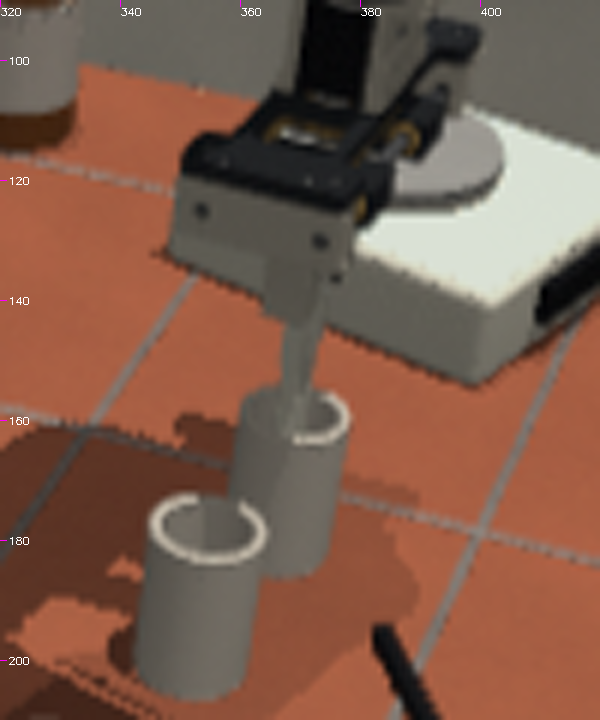

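```bash
python3 -m creep '[[0,0,0.02,0,0],[0,0,0.04,0,0],[0,0,0.06,0,0],[0,0,0.07,0,0],[0,0,0.08,0,0],[0,0,0.08,0,0],[0,0,0.08,0,0],[0,0,0.08,0,0]]'; python3 plan.py .486 -.354 .143
```

```text
clock: 37.17
tool_pos: [0.4868, -0.3539, 0.1471]
orientation: [-180.0, 0.0, 176.1]
force: [-0.1, 0.0, -0.6]
opening: 0.0357
t 37.17 pos [ 0.4868 -0.3539  0.1471] yaw 176.11 rp [-1.8e+02  1.0e-02] F [-0.1  0.  -0.6] open 35.7
shift [ 0.008 -0.001  0.041] turn 0.0006
```

```bash
python3 -m creep '[[0,0,0.01,0,0],[0,0,0.02,0,0],[0,0,0.03,0,0],[0,0,0.03,0,0],[0,0,0.03,0,0],[0,0,0.03,0,0],[0,0,0.03,0,0],[0,0,0.03,0,0]]'; python3 -m creep '[[0,0,0,0,34],[0,0,0,0,36],[0,0,0,0,38],[0,0,0,0,41],[0,0,0,0,45],[0,0,0,0,50],[0,0,0,0,55],[0,0,0,0,58]]'; python3 -m creep '[[0,0,-0.05,0,58],[0,0,-0.15,0,58],[0,0,-0.3,0,58],[0,0,-0.45,0,58],[0,0,-0.6,0,58],[0,0,-0.75,0,58],[0,0,-0.9,0,58],[0,0,-0.95,0,58]]'; python3 plan.py .486 -.354 .143;  python3 - <<'E'
from h import *
s=snapshot("side");t=snapshot("top")
crop(s,320,90,420,210,6,"s21")
E
```

```text
clock: 37.83
tool_pos: [0.4868, -0.3539, 0.1441]
orientation: [-180.0, 0.0, 176.1]
force: [-0.1, -0.0, -1.1]
opening: 0.0356
clock: 38.5
tool_pos: [0.4868, -0.3539, 0.1441]
orientation: [-180.0, 0.0, 176.1]
force: [0.1, -0.5, -0.6]
opening: 0.0552
clock: 39.17
tool_pos: [0.4877, -0.3545, 0.2427]
orientation: [-179.9, 0.2, 176.1]
force: [-0.1, -0.2, 0.3]
opening: 0.0581
t 39.17 pos [ 0.4877 -0.3545  0.2427] yaw 176.13 rp [-179.89    0.23] F [-0.1 -0.2  0.3] open 58.1
shift [0.018 0.004 0.997] turn 0.0007
```

View pics/s21.png

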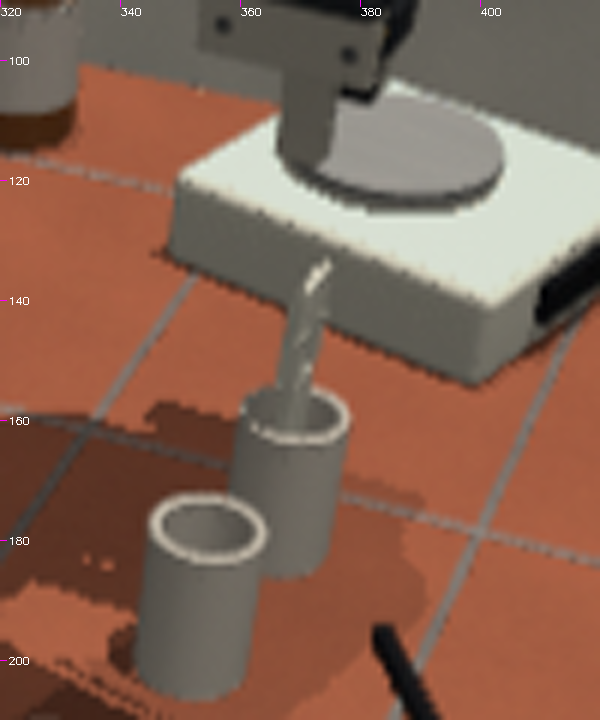

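```bash
python3 -m creep '[[0,0,-0.1,0,58],[0,0.1,-0.2,0,58],[0,0.3,-0.25,0,58],[0,0.5,-0.25,0,58],[0,0.7,-0.25,0,58],[0,0.9,-0.25,0,58],[0,1,-0.25,0,58],[0,1,-0.25,0,58]]'; for a in 1; do :; done; python3 -m creep '[[0,0.15,0,0,58],[0,0.35,0,0,58],[0,0.55,0,0,58],[0,0.75,0,0,58],[0,0.95,0,0,58],[0,1,0,0,58],[0,1,0,0,58],[0,1,0,0,58]]'; python3 -m creep '[[0,0.15,0,0,58],[0,0.35,0,0,58],[0,0.55,0,0,58],[0,0.75,0,0,58],[0,0.95,0,0,58],[0,1,0,0,58],[0,1,0,0,58],[0,1,0,0,58]]'; python3 -m creep '[[0,0.15,0,0,58],[0,0.35,0,0,58],[0,0.55,0,0,58],[0,0.75,0,0,58],[0,0.95,0,0,58],[0,1,0,0,58],[0,1,0,0,58],[0,1,0,0,58]]'; python3 -m creep '[[0,0.15,0,0,58],[0,0.35,0,0,58],[0,0.55,0,0,58],[0,0.75,0,0,58],[0,0.95,0,0,58],[0,1,0,0,58],[0,1,0,0,58],[0,1,0,0,58]]'; python3 plan.py .597 .2194 .26; python3 - <<'E'
from h import *
s=snapshot("side");t=snapshot("top")
crop(s,140,140,420,350,2,"s22");crop(t,140,150,440,290,2,"t22")
E
```

```text
clock: 39.93
tool_pos: [0.4937, -0.2522, 0.2645]
orientation: [180.0, 0.0, 176.2]
force: [-0.6, 0.3, -0.6]
opening: 0.058
clock: 40.6
tool_pos: [0.5004, -0.1547, 0.2641]
orientation: [-180.0, -0.0, 176.2]
force: [-1.4, 0.2, 0.0]
opening: 0.0577
clock: 41.27
tool_pos: [0.5071, -0.0553, 0.264]
orientation: [-180.0, -0.0, 176.1]
force: [0.1, -0.9, 0.6]
opening: 0.0577
clock: 41.93
tool_pos: [0.5139, 0.0443, 0.2639]
orientation: [-180.0, -0.0, 176.1]
force: [-0.4, -0.9, 0.4]
opening: 0.058
clock: 42.6
tool_pos: [0.5207, 0.144, 0.2639]
orientation: [-180.0, -0.0, 176.1]
force: [-0.5, -0.4, 0.4]
opening: 0.0581
t 42.6 pos [0.5207 0.144  0.2639] yaw 176.09 rp [-1.7997e+02 -2.0000e-02] F [-0.5 -0.4  0.4] open 58.1
shift [-0.71   0.805  0.039] turn 0.0005
```

View pics/s22.png

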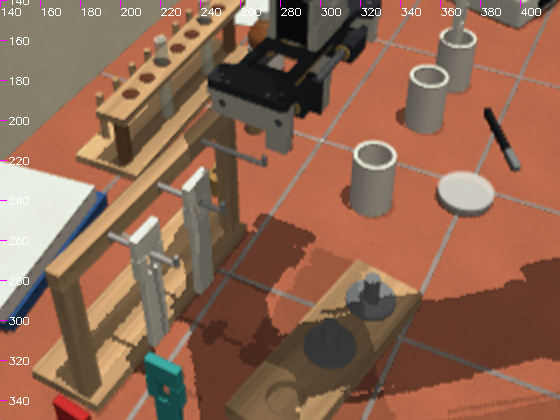

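View pics/t22.png

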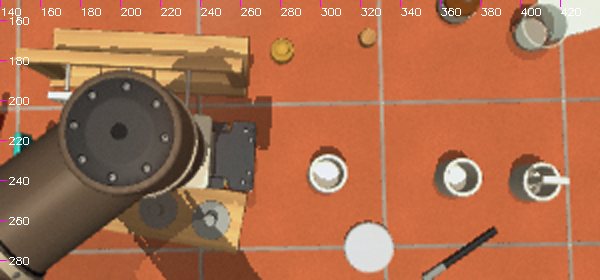

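```bash
python3 -m creep '[[-0.1,0.1,0.02,0,58],[-0.2,0.2,0.03,0,58],[-0.3,0.3,0.03,0,58],[-0.4,0.45,0.03,0,58],[-0.55,0.6,0.03,0,58],[-0.7,0.75,0.03,0,58],[-0.71,0.805,0.03,0,58],[-0.71,0.805,0.03,0,58]]'; python3 plan.py .597 .2195 .208; python3 - <<'E'
from h import *
s=snapshot("side");t=snapshot("top")
crop(s,150,160,290,290,5,"s23")
E
```

```text
clock: 43.37
tool_pos: [0.598, 0.2215, 0.2596]
orientation: [-179.9, -0.1, 176.1]
force: [-0.8, 0.4, 0.0]
opening: 0.058
t 43.37 pos [0.598  0.2215 0.2596] yaw 176.11 rp [-1.7994e+02 -8.0000e-02] F [-0.8  0.4  0. ] open 58.0
shift [ 0.008 -0.021  0.516] turn 0.0006
```

View pics/s23.png

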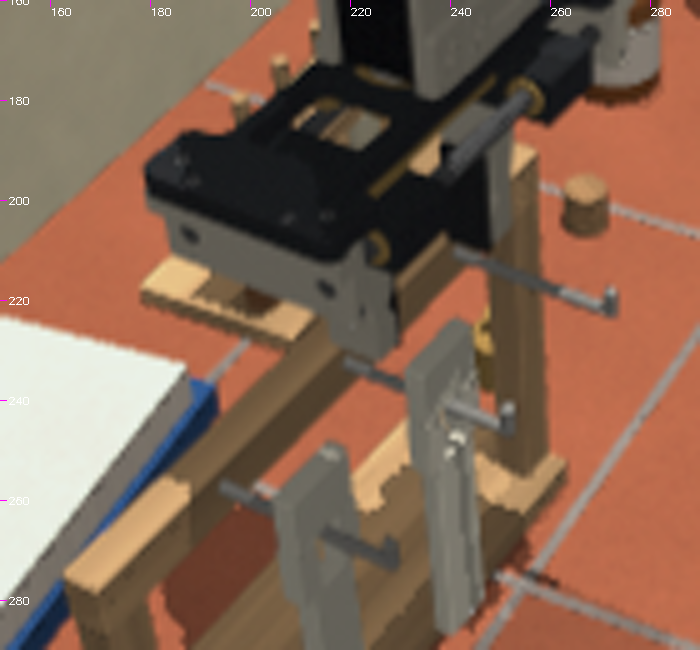

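```bash
python3 -m creep '[[0,-0.015,0,0,58],[0,-0.015,0.05,0,58],[0,-0.015,0.12,0,58],[0,-0.015,0.2,0,58],[0,-0.015,0.3,0,58],[0,-0.015,0.4,0,58],[0,-0.015,0.48,0,58],[0,-0.015,0.51,0,58]]'; python3 plan.py .597 .2196 .207
```

```text
clock: 44.13
tool_pos: [0.5961, 0.2186, 0.2078]
orientation: [-179.9, -0.1, 176.1]
force: [0.5, -0.3, -0.1]
opening: 0.0581
t 44.13 pos [0.5961 0.2186 0.2078] yaw 176.1 rp [-1.7992e+02 -1.3000e-01] F [ 0.5 -0.3 -0.1] open 58.1
shift [-0.009  0.011  0.008] turn 0.0006
```

```bash
python3 -m creep '[[-0.005,0.007,0,0,56],[-0.005,0.007,0,0,52],[-0.005,0.007,0,0,48],[-0.005,0.007,0,0,45],[-0.005,0.007,0,0,42],[-0.005,0.007,0,0,40],[-0.005,0.007,0,0,39],[-0.005,0.007,0,0,38.5]]'; python3 plan.py .597 .2196 .207; python3 - <<'E'
from h import *
s=snapshot("side");t=snapshot("top")
crop(s,170,170,280,280,6,"s24")
E
```

```text
clock: 44.8
tool_pos: [0.5974, 0.2197, 0.2102]
orientation: [180.0, 0.0, 176.1]
force: [0.7, 0.8, 0.1]
opening: 0.039
t 44.8 pos [0.5974 0.2197 0.2102] yaw 176.11 rp [1.7999e+02 1.0000e-02] F [0.7 0.8 0.1] open 39.0
shift [ 0.004 -0.001  0.032] turn 0.0006
```

View pics/s24.png

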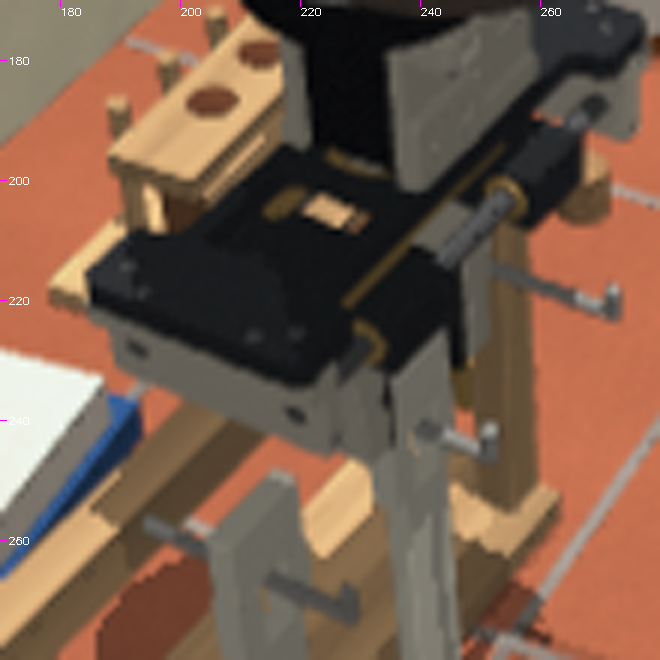

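```bash
python3 -m creep '[[0,0,0,0,38],[0,0,0,0,37.5],[0,0,0,0,37],[0,0,0,0,36.5],[0,0,0,0,36],[0,0,0,0,35.5],[0,0,0,0,35],[0,0,0,0,30]]'; python3 -m creep '[[0,0,0,0,20],[0,0,0,0,10],[0,0,0,0,0],[0,0,0,0,0],[0,0,0,0,0],[0,0,-0.01,0,0],[0,0,-0.02,0,0],[0,0,-0.03,0,0]]'; python3 plan.py .597 .2196 .225
```

```text
clock: 45.57
tool_pos: [0.5975, 0.2197, 0.2101]
orientation: [180.0, 0.0, 176.1]
force: [0.3, 0.3, -0.2]
opening: 0.0358
clock: 46.23
tool_pos: [0.5973, 0.2196, 0.213]
orientation: [-180.0, -0.0, 176.1]
force: [0.3, 0.3, 0.3]
opening: 0.0357
t 46.23 pos [0.5973 0.2196 0.213 ] yaw 176.11 rp [-1.7998e+02 -2.0000e-02] F [0.3 0.3 0.3] open 35.7
shift [ 0.003  0.    -0.12 ] turn 0.0006
```

```bash
python3 -m creep '[[0,0,-0.02,0,0],[0,0,-0.04,0,0],[0,0,-0.06,0,0],[0,0,-0.08,0,0],[0,0,-0.1,0,0],[0,0,-0.12,0,0],[0,0,-0.12,0,0],[0,0,-0.12,0,0]]'; python3 plan.py .597 .2196 .225;  python3 -m creep '[[0.03,0,0,0,0],[0.07,0,0,0,0],[0.11,0,0,0,0],[0.15,0,0,0,0],[0.19,0,0,0,0],[0.23,0,0,0,0],[0.27,0,0,0,0],[0.3,0,0,0,0]]'; python3 plan.py .53 .223 .225; python3 - <<'E'
from h import *
s=snapshot("side");t=snapshot("top")
crop(s,170,170,280,280,6,"s25")
E
```

```text
clock: 46.9
tool_pos: [0.5975, 0.2197, 0.2252]
orientation: [180.0, 0.0, 176.1]
force: [-0.9, 0.0, -0.3]
opening: 0.0356
t 46.9 pos [0.5975 0.2197 0.2252] yaw 176.11 rp [1.7999e+02 1.0000e-02] F [-0.9  0.  -0.3] open 35.6
shift [ 0.005 -0.001  0.002] turn 0.0006
clock: 47.57
tool_pos: [0.567, 0.2217, 0.2252]
orientation: [180.0, 0.0, 176.1]
force: [-0.7, -0.1, 0.0]
opening: 0.0356
t 47.57 pos [0.567  0.2217 0.2252] yaw 176.12 rp [179.99   0.  ] F [-0.7 -0.1  0. ] open 35.6
shift [ 0.37  -0.012  0.002] turn 0.0007
```

View pics/s25.png

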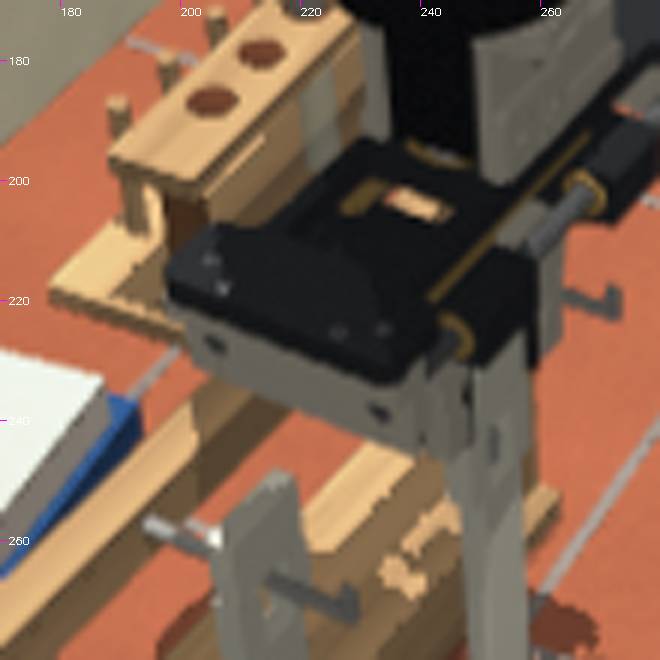

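```bash
python3 -m creep '[[0.03,0,0,0,0],[0.07,0,0,0,0],[0.12,0,0,0,0],[0.17,0,0,0,0],[0.23,0,0,0,0],[0.3,0,0,0,0],[0.37,0,0,0,0],[0.42,0,0,0,0]]'; python3 plan.py .5 .22 .265; python3 -m creep '[[0,-0.05,-0.05,0,0],[0,-0.15,-0.15,0,0],[0,-0.3,-0.25,0,0],[0,-0.45,-0.35,0,0],[0,-0.6,-0.4,0,0],[0,-0.75,-0.4,0,0],[0,-0.9,-0.4,0,0],[0,-1,-0.4,0,0]]'; python3 -m creep '[[0,-0.1,0,0,0],[0,-0.25,0,0,0],[0,-0.4,0,0,0],[0,-0.55,0,0,0],[0,-0.7,0,0,0],[0,-0.85,0,0,0],[0,-0.95,0,0,0],[0,-1,0,0,0]]';  python3 - <<'E'
from h import *
s=snapshot("side");t=snapshot("top")
crop(s,260,120,420,260,5,"s26");crop(t,280,210,440,290,5,"t26")
E
python3 plan.py .5 .22 .265;
```

```text
clock: 48.33
tool_pos: [0.5246, 0.2246, 0.2252]
orientation: [180.0, 0.0, 176.1]
force: [0.3, 0.0, -0.2]
opening: 0.0356
t 48.33 pos [0.5246 0.2246 0.2252] yaw 176.12 rp [179.99   0.  ] F [ 0.3  0.  -0.2] open 35.6
shift [ 0.243 -0.062 -0.398] turn 0.0007
clock: 49.0
tool_pos: [0.5183, 0.1224, 0.2649]
orientation: [-180.0, -0.0, 176.0]
force: [0.1, 0.2, -0.0]
opening: 0.0355
clock: 49.67
tool_pos: [0.5117, 0.0235, 0.2648]
orientation: [-180.0, -0.0, 176.1]
force: [0.3, 0.3, -1.1]
opening: 0.0354
t 49.77 pos [0.5119 0.0242 0.2649] yaw 176.04 rp [-1.8e+02 -1.0e-02] F [ 0.9 -0.  -0.3] open 35.8
shift [ 2.540e-01  1.945e+00 -1.000e-03] turn 0.0002
```

View pics/s26.png

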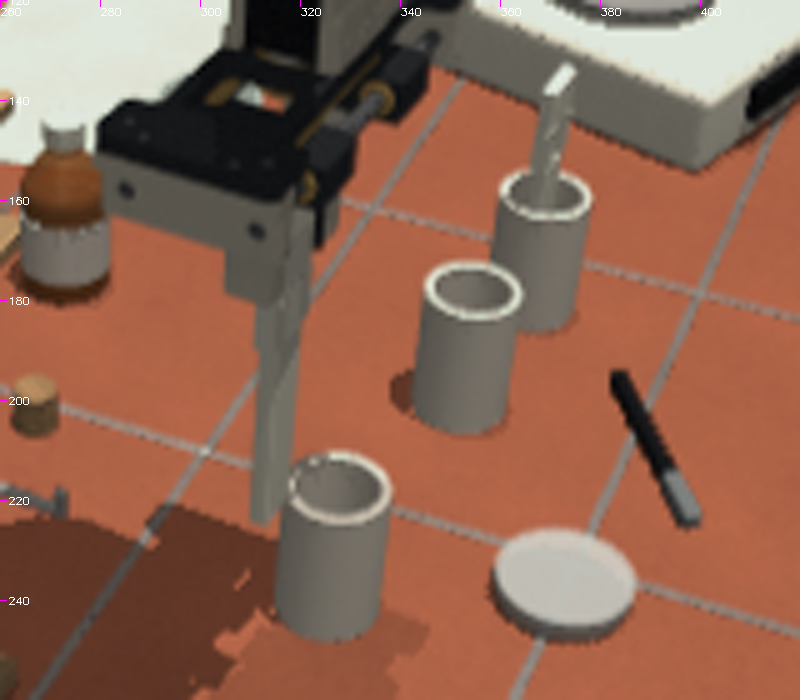

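View pics/t26.png

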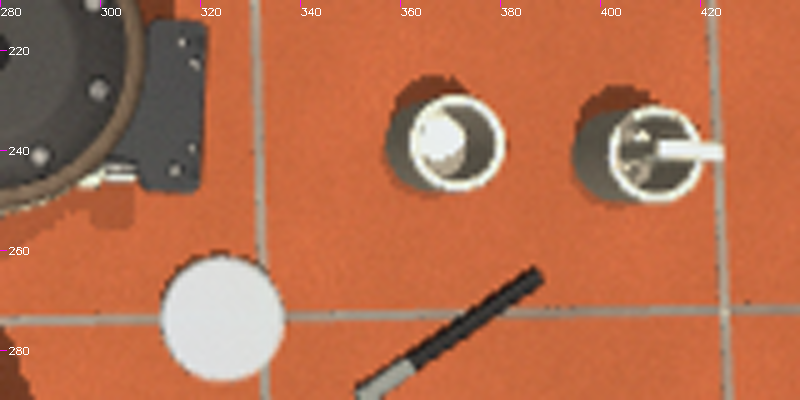

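```bash
python3 plan.py .494 -.2405 .265; python3 -m creep '[[0,-0.1,0,0,0],[0,-0.25,0,0,0],[0,-0.4,0,0,0],[0,-0.55,0,0,0],[0,-0.7,0,0,0],[0,-0.85,0,0,0],[0,-0.95,0,0,0],[0,-1,0,0,0]]'; python3 -m creep '[[0,-0.1,0,0,0],[0,-0.25,0,0,0],[0,-0.4,0,0,0],[0,-0.55,0,0,0],[0,-0.7,0,0,0],[0,-0.85,0,0,0],[0,-0.95,0,0,0],[0,-1,0,0,0]]'; python3 -m creep '[[0,-0.1,0,0,0],[0,-0.2,0,0,0],[0,-0.3,0,0,0],[0,-0.4,0,0,0],[0,-0.5,0,0,0],[0,-0.6,0,0,0],[0,-0.64,0,0,0],[0,-0.64,0,0,0]]'; python3 plan.py .494 -.2405 .149; python3 - <<'E'
from h import *
s=snapshot("side");t=snapshot("top")
crop(s,260,100,420,240,5,"s27")
E
```

```text
t 49.77 pos [0.5119 0.0242 0.2649] yaw 176.04 rp [-1.8e+02 -1.0e-02] F [ 0.9 -0.  -0.3] open 35.8
shift [-4.000e-03 -2.653e+00 -1.000e-03] turn 0.0002
clock: 50.43
tool_pos: [0.5052, -0.0756, 0.265]
orientation: [-180.0, -0.0, 176.1]
force: [-0.4, -0.8, -0.7]
opening: 0.0357
clock: 51.1
tool_pos: [0.4984, -0.1755, 0.2649]
orientation: [-180.0, -0.0, 176.1]
force: [-0.3, 0.9, -0.1]
opening: 0.0356
clock: 51.77
tool_pos: [0.494, -0.2394, 0.2649]
orientation: [-180.0, -0.0, 176.0]
force: [0.3, 0.1, -0.5]
opening: 0.0357
t 51.77 pos [ 0.494  -0.2394  0.2649] yaw 176.03 rp [-1.8e+02 -2.0e-02] F [ 0.3  0.1 -0.5] open 35.7
shift [-1.000e-03 -1.100e-02  1.159e+00] turn 0.0002
```

View pics/s27.png

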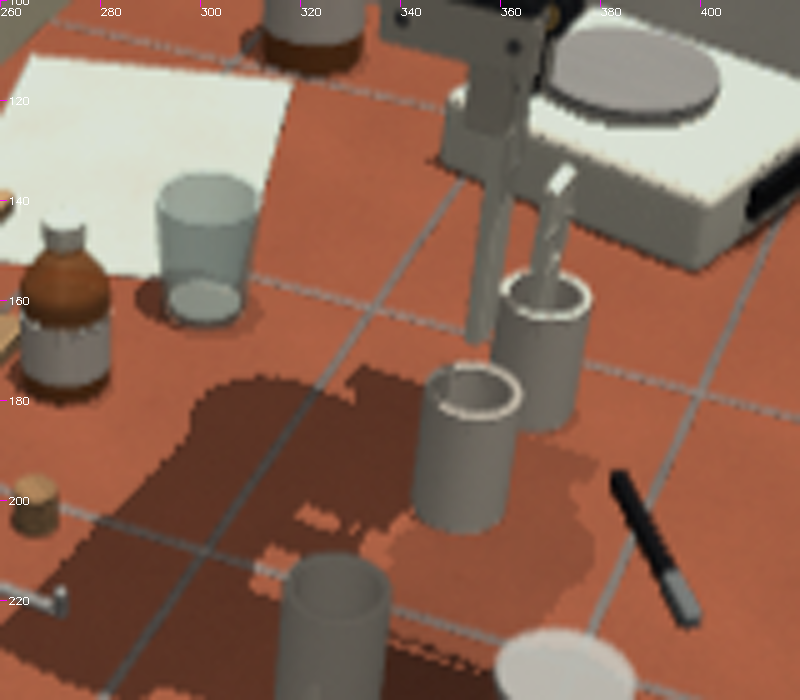

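```bash
python3 -m creep '[[0,-0.01,0.05,0,0],[0,-0.01,0.1,0,0],[0,-0.01,0.2,0,0],[0,-0.01,0.3,0,0],[0,-0.01,0.35,0,0],[0,-0.01,0.4,0,0],[0,-0.01,0.45,0,0],[0,-0.01,0.45,0,0]]'; python3 plan.py .494 -.2405 .149; python3 - <<'E'
from h import *
s=snapshot("side");t=snapshot("top")
crop(s,300,100,400,220,6,"s28")
E
```

```text
clock: 52.53
tool_pos: [0.4935, -0.2392, 0.2188]
orientation: [180.0, -0.1, 176.1]
force: [-0.4, -0.5, -0.5]
opening: 0.0354
t 52.53 pos [ 0.4935 -0.2392  0.2188] yaw 176.11 rp [ 1.7998e+02 -1.0000e-01] F [-0.4 -0.5 -0.5] open 35.4
shift [-0.005 -0.012  0.698] turn 0.0006
```

View pics/s28.png

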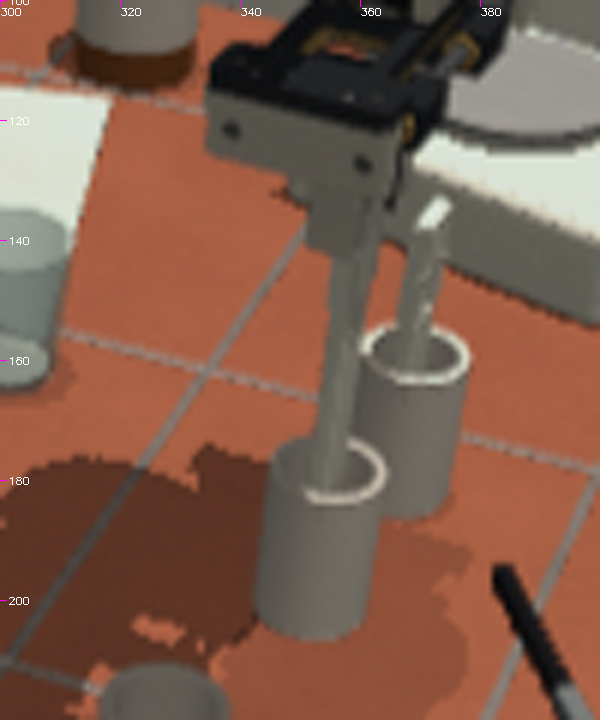

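```bash
python3 -m creep '[[0,-0.012,0.1,0,0],[0,-0.012,0.2,0,0],[0,-0.012,0.3,0,0],[0,-0.012,0.4,0,0],[0,-0.012,0.5,0,0],[0,-0.012,0.55,0,0],[0,-0.012,0.6,0,0],[0,-0.012,0.63,0,0]]'; python3 plan.py .494 -.2405 .147;python3 -m creep '[[0,0,0.02,0,0],[0,0,0.04,0,0],[0,0,0.06,0,0],[0,0,0.07,0,0],[0,0,0.08,0,0],[0,0,0.08,0,0],[0,0,0.08,0,0],[0,0,0.08,0,0]]'; python3 plan.py .494 -.2405 .147;
```

```text
clock: 53.3
tool_pos: [0.4938, -0.2406, 0.1562]
orientation: [180.0, -0.0, 176.1]
force: [-0.4, -0.0, -0.4]
opening: 0.0359
t 53.3 pos [ 0.4938 -0.2406  0.1562] yaw 176.11 rp [ 1.8e+02 -5.0e-02] F [-0.4 -0.  -0.4] open 35.9
shift [-0.002  0.001  0.092] turn 0.0006
clock: 53.97
tool_pos: [0.494, -0.2406, 0.1492]
orientation: [-180.0, 0.0, 176.1]
force: [0.0, 0.3, -0.1]
opening: 0.0356
t 53.97 pos [ 0.494  -0.2406  0.1492] yaw 176.11 rp [-1.8e+02  1.0e-02] F [ 0.   0.3 -0.1] open 35.6
shift [0.    0.001 0.022] turn 0.0006
```

```bash
python3 -m creep '[[0,0,0.01,0,0],[0,0,0.02,0,0],[0,0,0.03,0,0],[0,0,0.03,0,0],[0,0,0.03,0,0],[0,0,0.03,0,0],[0,0,0.03,0,0],[0,0,0.03,0,0]]'; python3 -m creep '[[0,0,0,0,34],[0,0,0,0,36],[0,0,0,0,38],[0,0,0,0,41],[0,0,0,0,45],[0,0,0,0,50],[0,0,0,0,55],[0,0,0,0,58]]'; python3 -m creep '[[0,0,-0.05,0,58],[0,0,-0.15,0,58],[0,0,-0.3,0,58],[0,0,-0.45,0,58],[0,0,-0.6,0,58],[0,0,-0.75,0,58],[0,0,-0.9,0,58],[0,0,-1,0,58]]'; python3 plan.py .486 -.354 .143;  python3 - <<'E'
from h import *
s=snapshot("side");t=snapshot("top")
crop(s,300,100,400,220,6,"s29")
E
```

```text
clock: 54.63
tool_pos: [0.494, -0.2406, 0.1461]
orientation: [-180.0, 0.0, 176.1]
force: [0.3, 0.3, -1.3]
opening: 0.0352
clock: 55.3
tool_pos: [0.494, -0.2406, 0.1461]
orientation: [-180.0, 0.0, 176.1]
force: [0.2, -0.3, 0.3]
opening: 0.0559
clock: 55.97
tool_pos: [0.4945, -0.2409, 0.2487]
orientation: [-180.0, 0.1, 176.1]
force: [0.4, -0.5, 1.1]
opening: 0.0576
t 55.97 pos [ 0.4945 -0.2409  0.2487] yaw 176.12 rp [-1.7997e+02  1.5000e-01] F [ 0.4 -0.5  1.1] open 57.6
shift [ 0.008 -1.135  1.057] turn 0.0007
```

View pics/s29.png

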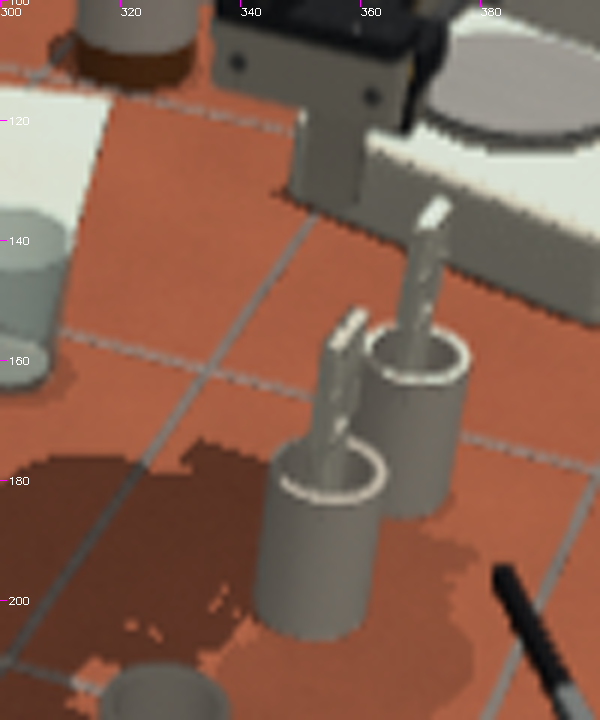

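```bash
python3 -m creep '[[0,0,-0.1,0,58],[0,0.1,-0.15,0,58],[0,0.3,-0.15,0,58],[0,0.5,-0.15,0,58],[0,0.7,-0.15,0,58],[0,0.9,-0.15,0,58],[0,1,-0.15,0,58],[0,1,-0.15,0,58]]'; python3 -m creep '[[0,0.15,0,0,58],[0,0.35,0,0,58],[0,0.55,0,0,58],[0,0.75,0,0,58],[0,0.95,0,0,58],[0,1,0,0,58],[0,1,0,0,58],[0,1,0,0,58]]'; python3 -m creep '[[0,0.15,0,0,58],[0,0.35,0,0,58],[0,0.55,0,0,58],[0,0.75,0,0,58],[0,0.95,0,0,58],[0,1,0,0,58],[0,1,0,0,58],[0,1,0,0,58]]'; python3 -m creep '[[0,0.15,0,0,58],[0,0.35,0,0,58],[0,0.55,0,0,58],[0,0.75,0,0,58],[0,0.95,0,0,58],[0,1,0,0,58],[0,1,0,0,58],[0,1,0,0,58]]'; python3 -m creep '[[-0.05,0.15,0,0,58],[-0.1,0.35,0,0,58],[-0.2,0.55,0,0,58],[-0.25,0.75,0,0,58],[-0.3,0.95,0,0,58],[-0.35,1,0,0,58],[-0.35,1,0,0,58],[-0.35,1,0,0,58]]'; python3 plan.py .605 .2993 .26; python3 - <<'E'
from h import *
s=snapshot("side");t=snapshot("top")
crop(s,140,140,420,350,2,"s30");crop(t,140,150,440,290,2,"t30")
E
```

```text
clock: 56.73
tool_pos: [0.5008, -0.139, 0.2611]
orientation: [180.0, -0.0, 176.2]
force: [0.0, 0.3, 0.5]
opening: 0.058
clock: 57.4
tool_pos: [0.5075, -0.0414, 0.261]
orientation: [-180.0, -0.0, 176.1]
force: [0.6, 0.4, -0.1]
opening: 0.0581
clock: 58.07
tool_pos: [0.5142, 0.0579, 0.2609]
orientation: [-180.0, -0.0, 176.1]
force: [0.1, 0.0, -0.4]
opening: 0.058
clock: 58.73
tool_pos: [0.521, 0.1575, 0.2609]
orientation: [-180.0, -0.0, 176.1]
force: [-0.5, -0.7, -0.2]
opening: 0.0578
clock: 59.4
tool_pos: [0.5628, 0.255, 0.2607]
orientation: [-180.0, -0.0, 176.1]
force: [-1.2, -0.1, 0.2]
opening: 0.0579
t 59.4 pos [0.5628 0.255  0.2607] yaw 176.08 rp [-1.7996e+02 -4.0000e-02] F [-1.2 -0.1  0.2] open 57.9
shift [-0.39   0.47   0.007] turn 0.0004
```

View pics/s30.png

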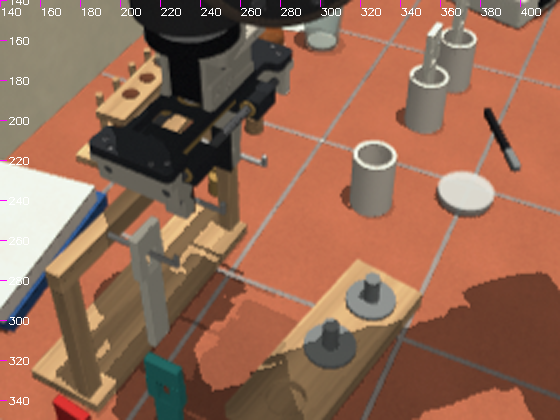

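View pics/t30.png

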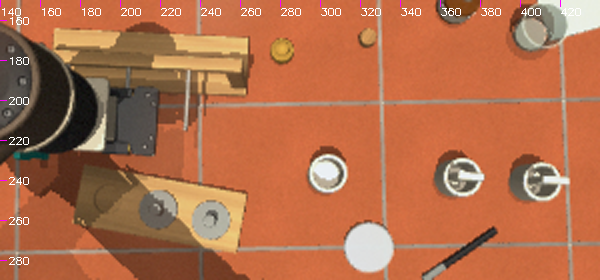

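```bash
python3 -m creep '[[-0.05,0.07,0,0,58],[-0.1,0.14,0,0,58],[-0.18,0.21,0,0,58],[-0.25,0.3,0,0,58],[-0.32,0.38,0,0,58],[-0.38,0.45,0,0,58],[-0.38,0.46,0,0,58],[-0.38,0.46,0,0,58]]';python3 plan.py .605 .2993 .208;  python3 -m creep '[[0,0,0,0,58],[0,0,0.05,0,58],[0,0,0.12,0,58],[0,0,0.2,0,58],[0,0,0.3,0,58],[0,0,0.4,0,58],[0,0,0.48,0,58],[0,0,0.51,0,58]]'; python3 plan.py .605 .2995 .207; python3 - <<'E'
from h import *
s=snapshot("side");t=snapshot("top")
crop(s,130,190,270,320,5,"s31")
E
```

```text
clock: 60.17
tool_pos: [0.604, 0.2997, 0.2602]
orientation: [-180.0, -0.1, 176.1]
force: [-1.1, 0.4, 0.1]
opening: 0.0585
t 60.17 pos [0.604  0.2997 0.2602] yaw 176.12 rp [-1.7995e+02 -5.0000e-02] F [-1.1  0.4  0.1] open 58.5
shift [-0.01  -0.004  0.522] turn 0.0007
clock: 60.83
tool_pos: [0.6031, 0.2987, 0.2077]
orientation: [-179.9, -0.1, 176.1]
force: [0.1, -0.7, -0.1]
opening: 0.058
t 60.83 pos [0.6031 0.2987 0.2077] yaw 176.1 rp [-1.799e+02 -1.300e-01] F [ 0.1 -0.7 -0.1] open 58.0
shift [-0.019  0.009  0.007] turn 0.0005
```

View pics/s31.png

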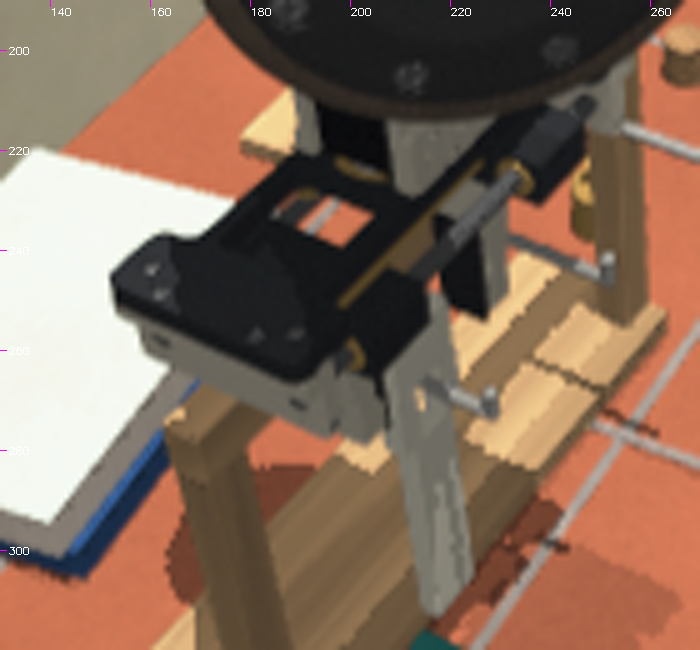

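```bash
python3 -m creep '[[-0.012,0.007,0,0,56],[-0.012,0.007,0,0,52],[-0.012,0.007,0,0,48],[-0.012,0.007,0,0,45],[-0.012,0.007,0,0,42],[-0.012,0.007,0,0,40],[-0.012,0.007,0,0,39],[-0.012,0.007,0,0,38.5]]'; python3 plan.py .605 .2995 .207; python3 -m creep '[[0,0,0,0,38],[0,0,0,0,37.5],[0,0,0,0,37],[0,0,0,0,36.5],[0,0,0,0,36],[0,0,0,0,35.5],[0,0,0,0,35],[0,0,0,0,30]]'; python3 -m creep '[[0,0,0,0,20],[0,0,0,0,10],[0,0,0,0,0],[0,0,0,0,0],[0,0,0,0,0],[0,0,-0.01,0,0],[0,0,-0.02,0,0],[0,0,-0.03,0,0]]'; python3 plan.py .605 .2995 .225
```

```text
clock: 61.6
tool_pos: [0.6051, 0.2998, 0.2101]
orientation: [180.0, 0.0, 176.1]
force: [0.7, 0.3, -0.5]
opening: 0.039
t 61.6 pos [0.6051 0.2998 0.2101] yaw 176.11 rp [180.   0.] F [ 0.7  0.3 -0.5] open 39.0
shift [ 0.001 -0.003  0.031] turn 0.0006
clock: 62.27
tool_pos: [0.6051, 0.2998, 0.2101]
orientation: [-180.0, -0.0, 176.1]
force: [0.2, 0.2, 0.3]
opening: 0.0354
clock: 62.93
tool_pos: [0.6051, 0.2999, 0.2131]
orientation: [180.0, -0.0, 176.1]
force: [0.1, -0.2, 0.5]
opening: 0.0355
t 62.93 pos [0.6051 0.2999 0.2131] yaw 176.11 rp [180.  -0.] F [ 0.1 -0.2  0.5] open 35.5
shift [ 0.    -0.004 -0.119] turn 0.0006
```

```bash
python3 -m creep '[[0,0,-0.02,0,0],[0,0,-0.04,0,0],[0,0,-0.06,0,0],[0,0,-0.08,0,0],[0,0,-0.1,0,0],[0,0,-0.12,0,0],[0,0,-0.12,0,0],[0,0,-0.12,0,0]]'; python3 plan.py .597 .2196 .225;  python3 -m creep '[[0.03,0,0,0,0],[0.07,0,0,0,0],[0.11,0,0,0,0],[0.15,0,0,0,0],[0.19,0,0,0,0],[0.23,0,0,0,0],[0.27,0,0,0,0],[0.3,0,0,0,0]]'; python3 plan.py .53 .223 .225; python3 - <<'E'
from h import *
s=snapshot("side");t=snapshot("top")
crop(s,130,190,270,320,5,"s32")
E
```

```text
clock: 63.6
tool_pos: [0.6051, 0.2998, 0.2252]
orientation: [180.0, 0.0, 176.1]
force: [-0.4, 1.9, -0.2]
opening: 0.0354
t 63.6 pos [0.6051 0.2998 0.2252] yaw 176.11 rp [1.7999e+02 1.0000e-02] F [-0.4  1.9 -0.2] open 35.4
shift [ 0.027 -0.806  0.002] turn 0.0006
clock: 64.27
tool_pos: [0.5746, 0.3019, 0.2252]
orientation: [180.0, 0.0, 176.1]
force: [0.5, -0.2, -0.7]
opening: 0.0357
t 64.27 pos [0.5746 0.3019 0.2252] yaw 176.12 rp [179.99   0.  ] F [ 0.5 -0.2 -0.7] open 35.7
shift [ 0.392 -0.817  0.002] turn 0.0007
```

View pics/s32.png

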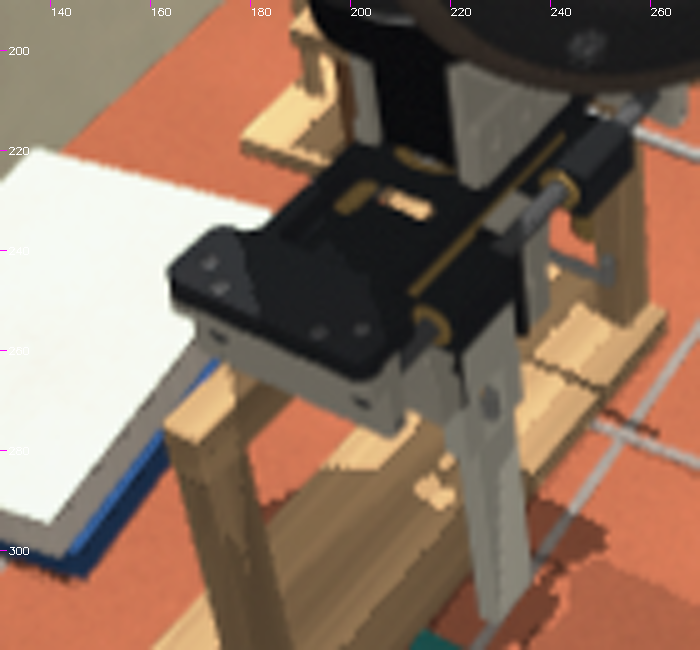

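```bash
python3 - <<'E'
from h import *
t=snapshot("top");s=snapshot("side")
print(atz(t,163.5,220,0.01),atz(t,163.5,228,0.01),atz(t,148,222,.16),atz(t,147,217,.16),atz(t,149.5,229,.16))
crop(s,150,250,290,390,5,"s33")
E
```

```text
[0.55945387 0.37293246 0.01      ] [0.53506702 0.37280488 0.01      ] [0.5451062  0.37773511 0.16      ] [0.55878857 0.3805736  0.16      ] [0.52599007 0.37349815 0.16      ]
```

View pics/s33.png

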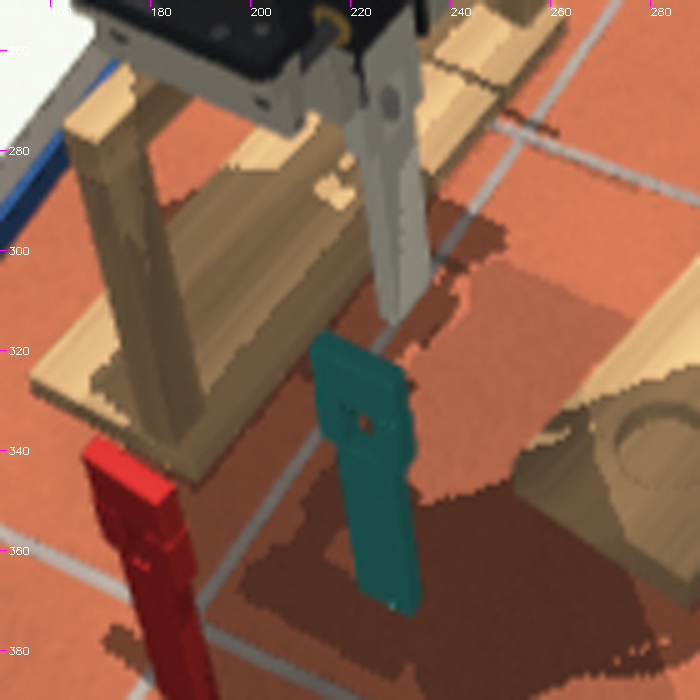

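```bash
python3 -m creep '[[0.03,0,0,0,0],[0.07,0,0,0,0],[0.12,0,0,0,0],[0.17,0,0,0,0],[0.23,0,0,0,0],[0.3,0,0,0,0],[0.37,0,0,0,0],[0.43,0,0,0,0]]'; python3 plan.py .503 -.0457 .265; python3 -m creep '[[0,-0.05,-0.05,0,0],[0,-0.15,-0.15,0,0],[0,-0.3,-0.25,0,0],[0,-0.45,-0.35,0,0],[0,-0.6,-0.4,0,0],[0,-0.75,-0.4,0,0],[0,-0.9,-0.4,0,0],[0,-1,-0.4,0,0]]'; python3 -m creep '[[0,-0.1,0,0,0],[0,-0.25,0,0,0],[0,-0.4,0,0,0],[0,-0.55,0,0,0],[0,-0.7,0,0,0],[0,-0.85,0,0,0],[0,-0.95,0,0,0],[0,-1,0,0,0]]';  python3 - <<'E'
from h import *
s=snapshot("side");t=snapshot("top")
crop(s,230,120,420,260,4,"s34");crop(t,240,200,400,290,5,"t34")
E
python3 plan.py .503 -.0457 .265;
```

```text
clock: 65.13
tool_pos: [0.5313, 0.3048, 0.2252]
orientation: [180.0, 0.0, 176.1]
force: [-0.3, -0.4, -0.9]
opening: 0.0356
t 65.13 pos [0.5313 0.3048 0.2252] yaw 176.12 rp [179.99   0.  ] F [-0.3 -0.4 -0.9] open 35.6
shift [ 0.045 -3.516 -0.398] turn 0.0007
clock: 65.8
tool_pos: [0.525, 0.2026, 0.265]
orientation: [180.0, -0.0, 176.0]
force: [0.6, 0.2, -0.5]
opening: 0.0356
clock: 66.47
tool_pos: [0.5185, 0.1036, 0.2652]
orientation: [180.0, 0.0, 176.0]
force: [-0.0, 0.1, -0.9]
opening: 0.0357
t 66.57 pos [0.5187 0.1043 0.2652] yaw 176.04 rp [1.7999e+02 1.0000e-02] F [ 0.6  0.1 -0.7] open 35.7
shift [ 0.053 -1.508  0.002] turn 0.0002
```

View pics/s34.png

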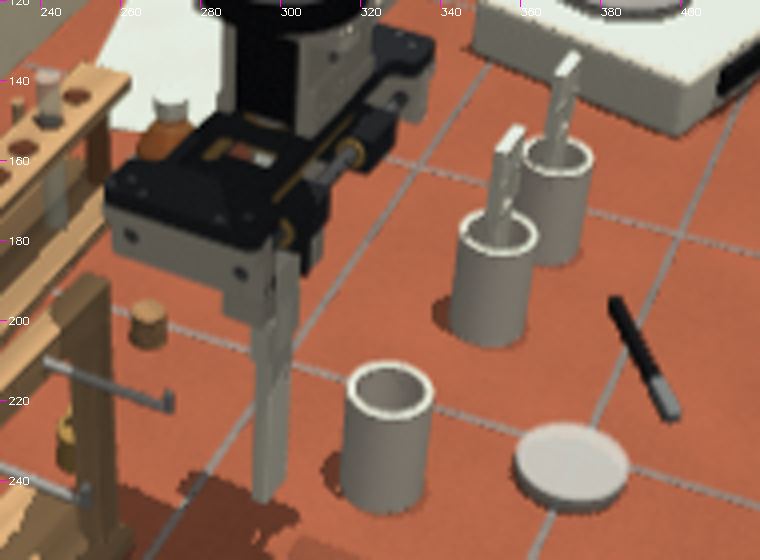

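View pics/t34.png

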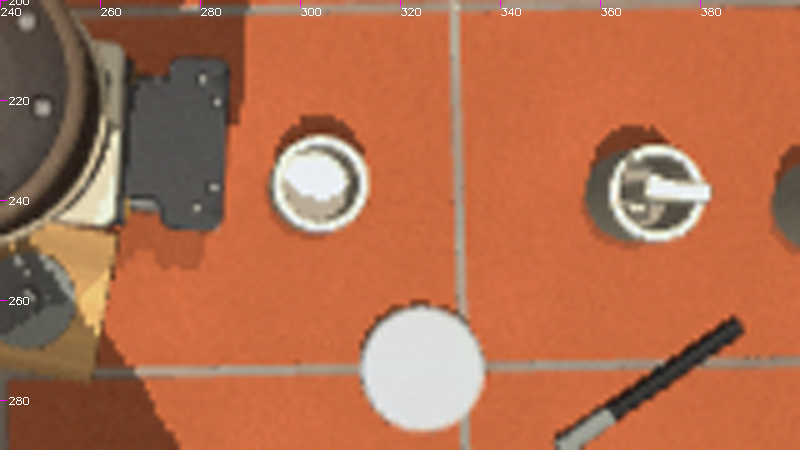

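```bash
python3 - <<'E'
from h import *
s=snapshot("side");t=snapshot("top")
print(atz(t,240+320.5/5-.5,200+184.5/5-.5,.085),atz(s,230+390.5/4-.5,120+390.5/4-.5,.085))
E
python3 -m creep '[[0.01,-0.1,0,0,0],[0.02,-0.25,0,0,0],[0.03,-0.4,0,0,0],[0.03,-0.55,0,0,0],[0.03,-0.7,0,0,0],[0.03,-0.85,0,0,0],[0.03,-0.95,0,0,0],[0.03,-1,0,0,0]]'; python3 -m creep '[[0.02,-0.1,0,0,0],[0.02,-0.2,0,0,0],[0.02,-0.3,0,0,0],[0.02,-0.4,0,0,0],[0.02,-0.48,0,0,0],[0.02,-0.5,0,0,0],[0.02,-0.5,0,0,0],[0.02,-0.5,0,0,0]]'; python3 plan.py .503 -.0457 .22
```

```text
[ 0.5009473  -0.04879329  0.085     ] [ 0.50107783 -0.04678934  0.085     ]
clock: 67.33
tool_pos: [0.5085, 0.0039, 0.2652]
orientation: [-180.0, 0.0, 176.0]
force: [1.3, 0.4, -0.6]
opening: 0.0359
clock: 68.0
tool_pos: [0.5036, -0.0442, 0.265]
orientation: [180.0, -0.0, 176.1]
force: [0.8, 0.2, 0.0]
opening: 0.0359
t 68.0 pos [ 0.5036 -0.0442  0.265 ] yaw 176.08 rp [180.  -0.] F [0.8 0.2 0. ] open 35.9
shift [ 0.004 -0.016  0.45 ] turn 0.0004
```

```bash
python3 -m creep '[[0.015,-0.028,0.05,0,0],[0.015,-0.028,0.1,0,0],[0.015,-0.028,0.2,0,0],[0.015,-0.028,0.3,0,0],[0.015,-0.028,0.35,0,0],[0.015,-0.028,0.4,0,0],[0.015,-0.028,0.45,0,0],[0.015,-0.028,0.45,0,0]]'; python3 plan.py .5022 -.047 .149; python3 - <<'E'
from h import *
s=snapshot("side");t=snapshot("top")
crop(s,260,130,380,260,5,"s35")
E
```

```text
clock: 68.67
tool_pos: [0.5013, -0.0468, 0.2188]
orientation: [-180.0, -0.1, 176.1]
force: [-0.9, 0.6, 0.4]
opening: 0.0356
t 68.67 pos [ 0.5013 -0.0468  0.2188] yaw 176.11 rp [-1.7998e+02 -9.0000e-02] F [-0.9  0.6  0.4] open 35.6
shift [-0.009 -0.002  0.698] turn 0.0006
```

View pics/s35.png

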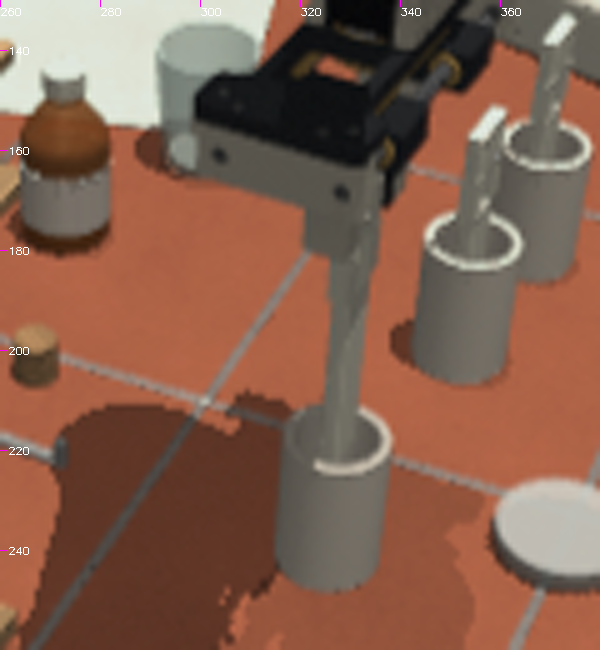

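```bash
python3 -m creep '[[0,-0.005,0.1,0,0],[0,-0.005,0.2,0,0],[0,-0.005,0.3,0,0],[0,-0.005,0.4,0,0],[0,-0.005,0.5,0,0],[0,-0.005,0.55,0,0],[0,-0.005,0.6,0,0],[0,-0.005,0.63,0,0]]'; python3 plan.py .5022 -.047 .147;python3 -m creep '[[0,0,0.02,0,0],[0,0,0.04,0,0],[0,0,0.06,0,0],[0,0,0.08,0,0],[0,0,0.1,0,0],[0,0,0.1,0,0],[0,0,0.1,0,0],[0,0,0.1,0,0]]'; python3 plan.py .5022 -.047 .147;
```

```text
clock: 69.43
tool_pos: [0.5016, -0.0473, 0.1563]
orientation: [-180.0, -0.0, 176.1]
force: [0.4, 0.5, 0.5]
opening: 0.0358
t 69.43 pos [ 0.5016 -0.0473  0.1563] yaw 176.11 rp [-1.7998e+02 -4.0000e-02] F [0.4 0.5 0.5] open 35.8
shift [-0.006  0.004  0.093] turn 0.0006
clock: 70.1
tool_pos: [0.5019, -0.0473, 0.1472]
orientation: [180.0, 0.0, 176.1]
force: [0.6, -0.8, -0.2]
opening: 0.0355
t 70.1 pos [ 0.5019 -0.0473  0.1472] yaw 176.11 rp [1.8e+02 1.0e-02] F [ 0.6 -0.8 -0.2] open 35.5
shift [-0.003  0.003  0.002] turn 0.0006
```

Foot is near 8 mm, with no contact force. Releasing and rising, then checking.

```bash
python3 -m creep '[[0,0,0.01,0,0],[0,0,0.01,0,0],[0,0,0.01,0,34],[0,0,0.01,0,36],[0,0,0.01,0,38],[0,0,0.01,0,42],[0,0,0.01,0,48],[0,0,0.01,0,54]]'; python3 -m creep '[[0,0,0,0,58],[0,0,0,0,58],[0,0,-0.15,0,58],[0,0,-0.3,0,58],[0,0,-0.5,0,58],[0,0,-0.7,0,58],[0,0,-0.9,0,58],[0,0,-1,0,58]]'; python3 -m creep '[[0.1,0,0,0,58],[0.25,0,0,0,58],[0.4,0,0,0,58],[0.55,0,0,0,58],[0.7,0,0,0,58],[0.8,0,0,0,58],[0.8,0,0,0,58],[0.8,0,0,0,58]]'; python3 -m creep '[[0,-0.1,-0.1,0,58],[0,-0.25,-0.25,0,58],[0,-0.4,-0.4,0,58],[0,-0.55,-0.5,0,58],[0,-0.7,-0.5,0,58],[0,-0.85,-0.5,0,58],[0,-1,-0.5,0,58],[0,-1,-0.5,0,58]]'; python3 - <<'E'
from h import *
s=snapshot("side");t=snapshot("top")
cv2.imwrite("pics/s36.png",s["img"]);cv2.imwrite("pics/t36.png",t["img"])
crop(s,220,110,420,330,3,"s36c")
E
```

```text
clock: 70.77
tool_pos: [0.5018, -0.0473, 0.1461]
orientation: [180.0, 0.0, 176.1]
force: [0.3, 0.8, 0.8]
opening: 0.0497
clock: 71.43
tool_pos: [0.5027, -0.0473, 0.2486]
orientation: [180.0, 0.2, 176.1]
force: [0.5, -0.6, 1.1]
opening: 0.0577
clock: 72.1
tool_pos: [0.4216, -0.0418, 0.2459]
orientation: [180.0, 0.0, 176.1]
force: [-0.7, 0.8, -0.1]
opening: 0.0579
clock: 72.77
tool_pos: [0.4155, -0.1438, 0.2962]
orientation: [-180.0, -0.0, 176.0]
force: [0.2, 0.6, -0.1]
opening: 0.0583
```

View pics/s36c.png

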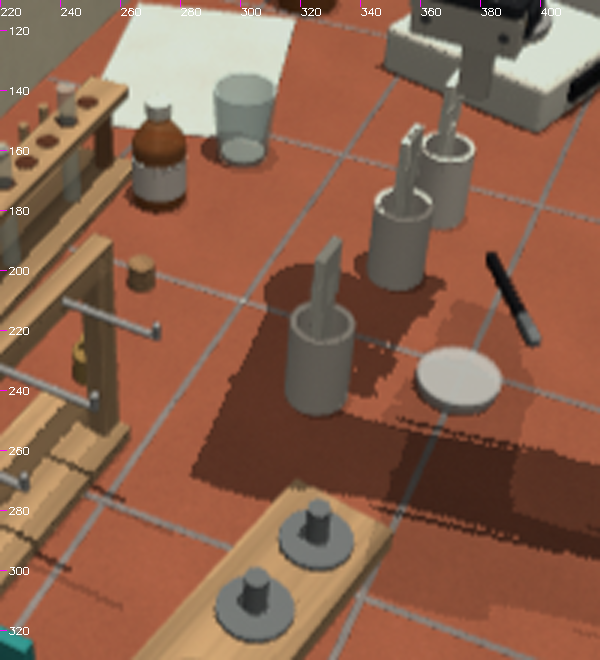

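View pics/t36.png

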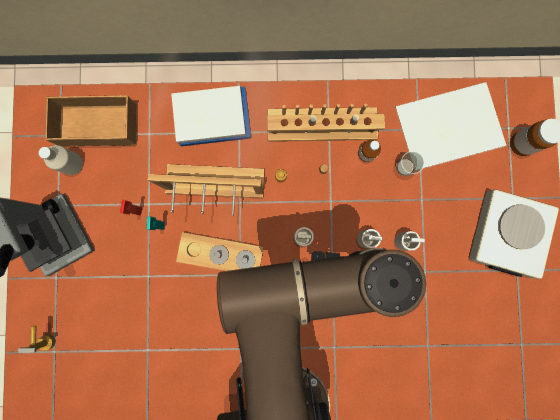

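```bash
python3 - <<'E'
from h import *
s=snapshot("side");t=snapshot("top")
crop(t,170,220,270,280,7,"t37h");crop(t,285,215,435,265,5,"t37")
crop(s,300,120,400,240,5,"s37")
E
```

```text
(no output)
```

View pics/t37h.png

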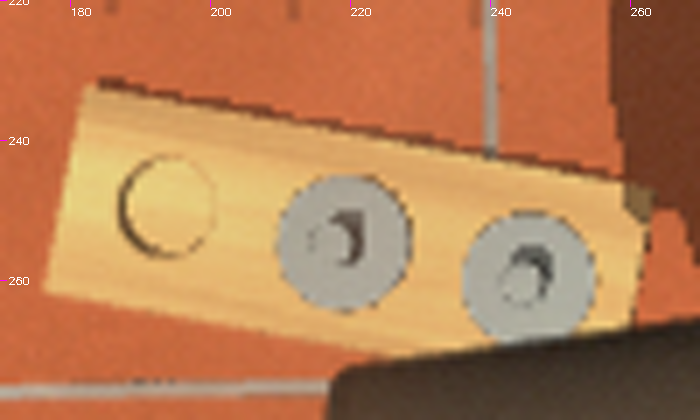

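View pics/t37.png

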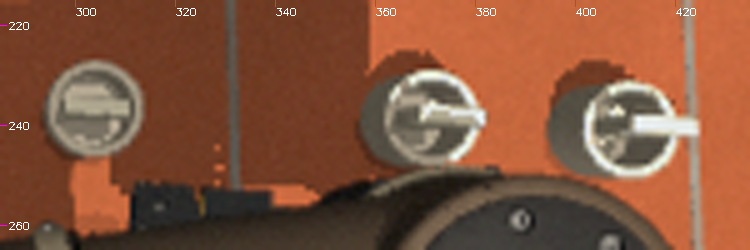

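View pics/s37.png

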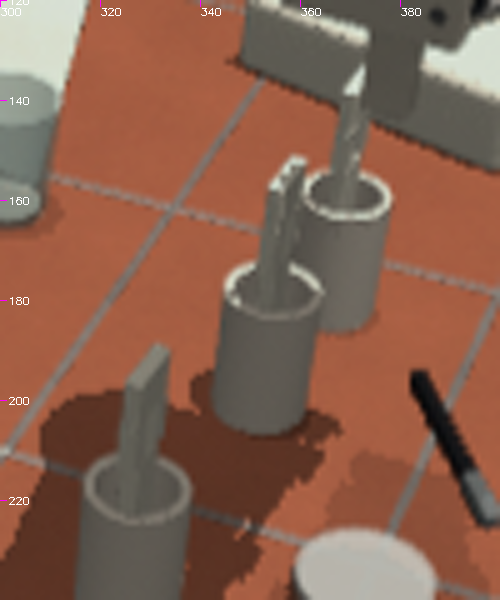

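```bash
python3 - <<'E'
from h import *
from plant import workorder
s=snapshot("side");t=snapshot("top")
T=lambda a,b:(170+(a+.5)/7-.5,220+(b+.5)/7-.5);U=lambda a,b:(285+(a+.5)/5-.5,215+(b+.5)/5-.5);S=lambda a,b:(300+(a+.5)/5-.5,120+(b+.5)/5-.5)
print("lids",atz(t,*T(345,243),.028),atz(t,*T(530,278),.028))
for a,b in (((97,104),(148,366)),((454,115),(288,175)),((667,126),(357,82))): print("heads",tri(t,U(*a),s,S(*b)))
print(ctrl.get_obs()["force"].round(1)); print(workorder.close_job())
E
```

```text
lids [0.45300785 0.20233124 0.028     ] [0.43690795 0.12350072 0.028     ]
heads (array([ 0.5015653 , -0.04576244,  0.16321702]), np.float64(0.00048240817197832246))
heads (array([ 0.49292983, -0.23834745,  0.16262649]), np.float64(0.00031225229107229805))
heads (array([ 0.4865782 , -0.35293565,  0.16152357]), np.float64(0.003210744925644087))
[ 0.4 -0.4  0.2]
the job is handed in; nothing more can be done
None
```

The job is done and handed in: both lids are seated in the holder and each of the three jars has a paddle standing in it. It took about 73 s of the 208 s allowed; the hand-in reported no verdict.

- **Lids:** Only two jars had one; the middle jar stood open from the start. The two lids sit in the end pocket on the jars' side and in the middle pocket. In the last pictures each disc centre is within about 2 mm of its pocket as first measured, disc lying flat, knob up.
- **Paddles:** I lifted each one about 15 mm and slid it out over the peg tip, with no noticeable force on the wrist. The heads in the jars measure 162 to 163 mm up, against 166 mm expected with the foot on the jar floor. The side camera reads heights a few millimetres low. Each head lies over its jar's mouth.
- **One rough moment:** The first lid touched its pocket's rim on the first try (about 24 N at the wrist). I backed off, moved 3 mm and seated it; pressing it home gave about 30 N, partly sideways, before I let go.
- **The knock:** The middle jar had moved about 4 cm by the time the first paddle came off its peg. I measured its new place before putting a paddle in it.
- **Last look:** The jars are upright, the other things on the bench and the red and turquoise look-alikes look unmoved, and the gripper is clear of everything.
- **Disagreement:** The two cameras differed by 2 to 7 mm in places. I used averages and checked them against where the arm had actually gripped.

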